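# Run a batch of timber samples on the moisture tester

## Task

Lay every loose timber sample block flat on the black bed of the grey moisture tester, inside its rim, side by side and none stacked. Then turn the black count dial, one click to each mark, until its white pointer stands at the number of blocks in the batch (the red mark is zero, counting clockwise; the dial may not start at zero). Last of all push the orange start slide fully home against its stop on the bed's side, and leave the screw box and the tin where they are.

Things in the scene. Friction and masses are not known exactly. Their poses are not given: they have to be found in the camera images.
- bed (a point): Centre of the top face of the black sample bed, 25 mm above the bench; fixed, place and yaw vary, z up. Bed 205 mm in x (away from the robot) by 285 in y, rim 5 mm thick, 6 high. It is the left part of a grey housing 240 x 450 x 25 mm high, centre at (0, -75) mm in this frame; the panel at its right (-y) is level with the bed: dial axis at (-63, -222) mm, slide track along y centred at (75, -222) mm.
- dial (a joint): Angle of the black count dial, rad: 0 = pointer at the red mark (the bed's -x, towards the robot), growing clockwise seen from above. A click every pi/6 (30 degrees): click n is at n x 0.5236; range 0 to 8 clicks, black ticks on a white disc. About 0.07 N m takes it past a click; let go, it springs to the nearest click within 0.03 and stays. Starts between clicks 0 and 2.
- dial_grip (a point): On the dial's vertical axis, in the middle of its grip bar, 25 mm above the panel. The grip bar is 44 mm long, 15 mm thick and 30 mm high, its top 37 mm above the panel; it stands on a disc of 52 mm diameter and 7 mm height. The frame turns with the dial: x along the bar, and the white pointer line lies on its -x half.
- start (a joint): Travel of the orange start slide, m: grows along the bed's +y (towards the bed) from 0 to its stop at 0.070; it counts as home from about 0.066. Friction about 1.5 N; it stays where it is left. It starts between 0 and 0.02.
- start_top (a point): Middle of the top face of the orange slide grip, a block 28 mm along the bed's x, 20 mm along y, standing 40 mm above its aluminium track (40 mm wide, 120 mm long, 6 mm above the panel); moves with the slide.
- block1_mid (a point): Centre of a pale bare wood timber sample block, 70 mm (its x) by 40 mm (its y) by 28 mm (its z), about 40 g, lying flat on the bench to the right of the tester. In the batch in every run.
- block2_mid (a point): Centre of a light pine timber sample block, 70 mm (its x) by 40 mm (its y) by 28 mm (its z), about 40 g, lying flat on the bench to the right of the tester. In the batch in every run.
- block3_mid (a point): Centre of a red-brown stained timber sample block, 70 mm (its x) by 40 mm (its y) by 28 mm (its z), about 40 g, lying flat on the bench to the right of the tester. In the batch in every run.
- block4_mid (a point): Centre of a medium brown wood timber sample block, 70 mm (its x) by 40 mm (its y) by 28 mm (its z), about 40 g, lying flat on the bench to the right of the tester. Not in every batch: None at the start means that it is not there.
- block5_mid (a point): Centre of a greenish treated pine timber sample block, 70 mm (its x) by 40 mm (its y) by 28 mm (its z), about 40 g, lying flat on the bench to the right of the tester. Not in every batch: None at the start means that it is not there.
- block6_mid (a point): Centre of a red-brown stained timber sample block, 70 mm (its x) by 40 mm (its y) by 28 mm (its z), about 40 g, lying flat on the bench to the right of the tester. Not in every batch: None at the start means that it is not there.
- screwbox_mid (a point): Bystander: centre of a full cardboard screw box with a red band, 70 x 100 x 75 mm, standing on the bench beyond the blocks. A fixed stack of boards 72 mm high stands beyond the blocks too, at x above 0.73.
- tin_mid (a point): Bystander: centre of a full tin, 80 mm diameter, 90 mm high, standing on the bench.
Not all that is in view belongs to the job. What is shaped like the part that bears block3_mid but green or turquoise is not meant.

How it is judged:
By the outcome, as a careful person would: the job done as asked, in the order asked, and still so for the second after the job is handed in, with the robot touching nothing.
Of block4, block5, block6 only 1 to 3 are there at a start; the rules pass over those that are not, and their reading is None.
At some moment in a run one of block1, block2, block3, block4, block5, block6 may be knocked a few centimetres aside while the robot is not near it.
Once in a run the grip may slacken for a moment while it holds something.
It also fails if it takes over 210 s, if anything falls off the work surface, if the arm or the gripper's body presses on something with over 40 N, if the wrist force passes 120 N, or if a joint passes its speed limit or range.

## Robot

A 6-joint arm with a two-finger parallel gripper is mounted at the origin on the work surface. World frame = base frame: x ahead of the robot, y to its left, z up, the work surface at z = 0. Lengths are in m, angles in degrees, forces in N, time in s.
With the tool pointing down it reaches from about 0.4 to 0.825 m from the base axis. Payload 7 kg.
Tool frame: the origin (TCP) lies midway between the tips of the shut fingers; the grasp point (between the pads) lies hold_point_z behind it (hold_point_z is the distance from the TCP to the grasp point, in m); z points along the fingers, y is the line along which they close (so a half turn about z gives the same grasp; the last joint's range is limited). The gripper opens to 88 mm and grips with 3 to 60 N. Pads are 19 mm wide; open, the fingers measure 130 mm over their backs; the gripper's body (78 mm by 193 mm) begins 47 mm behind the grasp point.
Start: joints at [89.846, 20.546, 0.682, 0, -70.136, -16.507], TCP at [0.194, 0.647, 0.227] pointing down, gripper open.
Joint ranges: [-176.03, 176.03], [-82.01, 121.73], [-58.28, 71.71], [-173.87, 95.51], [-174.79, -0.11], [-173.66, 173.66]. Speed limits (degrees/s): [136.94, 136.94, 172.46, 180, 180, 180].

## Interface

Orientations are given as [roll, pitch, yaw] about the fixed x, y, z axes, in that order (R = Rz(yaw) Ry(pitch) Rx(roll)).
In Python, from plant import * gives the robot as it stands.
- The arm moves only by the tool step_arm, never from a script. Its argument "steps" is a list that holds one entry, the list of rows, each a list of 6 numbers: the shift along the tool's x, y, z scaled (see below), then the turn, a rotation vector about the tool's x, y, z scaled (see below). In form: [[[tx, ty, tz, wx, wy, wz], ...]]. A call has 1 to 20 rows; each row is the pose to reach, as a shift and turn from the pose commanded when the call began, along the tool's axes at that moment; what a row does not reach only later rows make up. The controller multiplies each number of a shift by 100 mm and each number of a turn by 0.5 rad. A row lasts 1/10 s, in which the tool goes at most 50 mm and 8.59 degrees, less where a joint would pass 70% of its speed; a pose out of reach is approached as far as the arm can. A call with a number of a shift or a turn outside -1 to 1 is refused whole. A call with a gripper value outside its range is refused whole. "jaw" is the closure in counts, from 0 (fully open) to 255 (shut), set as the call begins (left out, the last holds). The fingers move at their own pace and stop on an object; the grip force is fixed at half the most. Time passes only in rows, so rows that repeat a pose let the fingers close. It gives the time, the measured TCP pose, the force, the opening and the grip force at its end, in the units of the state.
- get_obs(): the state, without advancing time (a new reading comes with each control period).
- snapshot(name): name is "side" or "top"; returns (picture, depth): 384x512x3 uint8, red, green, blue; 384x512 float32, m along the optical axis (not along the pixel's ray), 0 where there is no reading.
- calibration(name): a dict with "mtx" (3x3 intrinsics, pixels), "rvec" (rotation vector, rad) and "tvec" (3), from world to camera coordinates, as OpenCV has them. Camera axes: x right, y down, z forward; pixel columns grow to the right and rows downward; lengths in m; the calibration is good to about 2 mm. A picture is of the moment at which its call begins. calibration takes no time and is no camera call.
- close_job(): hands the job in; it is judged then, once.
The state is a dict: "clock": time; "joint_pos": joint angles; "qvel": joint speeds; "tau": joint torques, N m; "tool_pos": TCP position; "orientation": TCP orientation; "force": force on the tool from outside, world axes, zero at the start; "moment": the same for the moment, N m; "opening": finger opening in m; "gripper_force": force on a finger pad.
Only numpy, scipy, OpenCV 4.12 (cv2) and the standard library are available. Lean on these libraries where they do the work, as an engineer would, in place of code of your own. Each camera call takes 0.05 s, during which the arm holds its last target. There are 200 camera calls.

## Working session

There is one attempt and no reset: what is moved stays moved. The work goes in short steps, Python scripts to look and compute and a tool call to move; the robot and the scene stay as the last step left them, time stands still between calls to the robot, and variables do not carry over. Pictures are saved under pics/ and viewed, at most 14 in all, crops included, and the job is handed in when it is done.

Besides the shell and the picture viewer there is one more tool, called after "Call:" as a command line: name --argument value ..., lists and objects as JSON in quotes. step_arm: Moves the arm, as the interface text tells. Its arguments: {"type":"object","properties":{"steps":{"type":"array","items":{"type":"array","items":{"type":"array","items":{"type":"number","minimum":-1,"maximum":1}}}},"jaw":{"type":"number"}},"required":["steps"]}

```bash
mkdir -p pics; ls; cat > h.py <<'E'
from plant import *
import numpy as np, cv2
from scipy.spatial.transform import Rotation as R
def snap(n,f=None):
    im,d=snapshot(n)
    if f: cv2.imwrite('pics/'+f,im[:,:,::-1])
    return im,d
def cloud(n,d):
    c=calibration(n);K=c['mtx'];Rm=cv2.Rodrigues(np.array(c['rvec'],float))[0];t=np.array(c['tvec'],float).ravel()
    v,u=np.mgrid[:d.shape[0],:d.shape[1]]
    P=np.stack([(u-K[0][2])/K[0][0]*d,(v-K[1][2])/K[1][1]*d,d],-1)
    return (P-t)@Rm
E
python3 - <<'E'
from h import *
o=get_obs();print({k:np.round(v,3).tolist() for k,v in o.items() if k in('clock','tool_pos','orientation','opening','force','joint_pos')}, [k for k in o])
for n in('top','side'):
    im,d=snap(n,n+'0.png'); np.savez('/tmp/'+n,im=im,d=d); P=cloud(n,d); print(n,P[190,256],(d==0).mean())
a=[cv2.imread('pics/%s0.png'%n) for n in('top','side')]
cv2.imwrite('pics/top0x.png',cv2.resize(a[0],(800,600),interpolation=cv2.INTER_CUBIC))
E
```

```text
pics
{'clock': 0.0, 'joint_pos': [89.846, 20.591, 0.633, -0.021, -70.136, -16.507], 'tool_pos': [0.193, 0.646, 0.226], 'orientation': [179.904, -0.008, -16.668], 'force': [0.388, 0.026, -0.09], 'opening': 0.087} ['clock', 'joint_pos', 'qvel', 'tau', 'tool_pos', 'orientation', 'force', 'moment', 'gripper_force', 'opening']
top [ 0.62786125 -0.10234564  0.0016556 ] 0.004002888997395833
side [0.69923223 0.02528276 0.00177765] 0.003987630208333333
```

View pics/top0x.png

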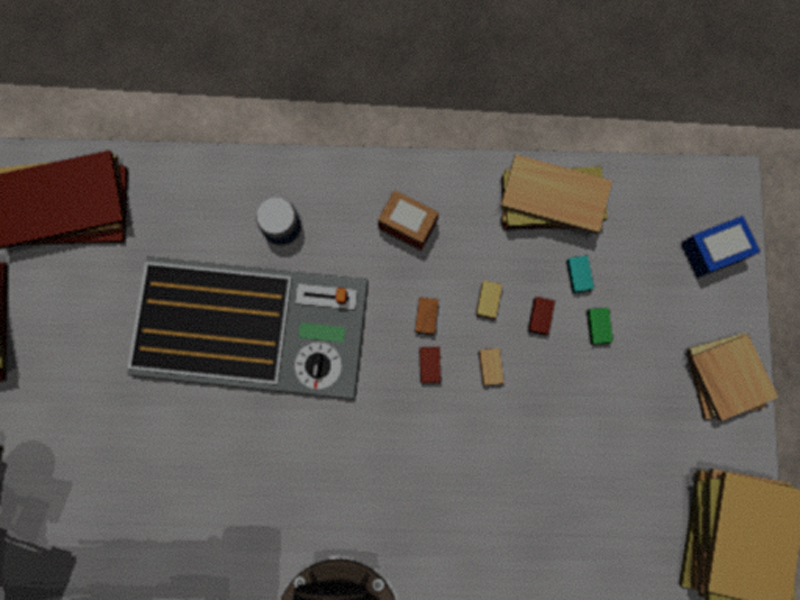

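View pics/side0.png

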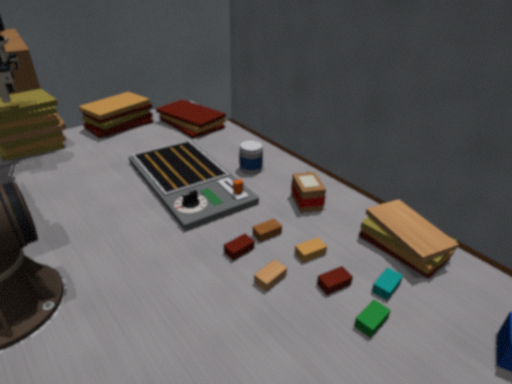

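The top view (800x600 scale) shows a pale block (491,367), a pine-yellow one (489,300), a brown one (427,316), and two red-brown ones (430,365) and (541,316). There is also a green one (600,326) and a turquoise one (580,274), which look like the excluded decoys. The tin is at (278,220), the screw box at (408,218), and the tester on the left has its dial at (318,366) and slide at (342,296). I'll measure and confirm with a crop.

```bash
cat >> h.py <<'E'
def rects(P,zlo,zhi,m=None,amin=60):
    M=(P[...,2]>zlo)&(P[...,2]<zhi)
    if m is not None: M&=m
    n,L,s,c=cv2.connectedComponentsWithStats(M.astype(np.uint8),connectivity=4)
    out=[]
    for i in range(1,n):
        if s[i,4]<amin: continue
        q=P[L==i]; (cx,cy),(w,h),a=cv2.minAreaRect((q[:,:2]*1000).astype(np.float32))
        if w<h: w,h,a=h,w,a+90
        out.append((np.round(c[i]).astype(int).tolist(),round(cx),round(cy),round(w),round(h),round(((a+90)%180)-90,1),round(float(np.median(q[:,2]))*1000),s[i,4],L==i))
    return out
E
python3 - <<'E'
from h import *
z=np.load('/tmp/top.npz');im,d=z['im'],z['d'];P=cloud('top',d)
for r in rects(P,.021,.04): print(r[:8], im[r[8]].mean(0).round())
print('tall')
for r in rects(P,.05,.12): print(r[:8])
# housing corners
M=(P[...,2]>.018)&(P[...,2]<.035)&(P[...,1]>-.05)&(P[...,0]>.3)
pt=P[160:260,80:240][M[160:260,80:240]]
print(cv2.minAreaRect((pt[:,:2]*1000).astype(np.float32)))
c=im[150:270,70:240];c2=im[150:270,240:410]
cv2.imwrite('pics/c0.png',cv2.resize(np.hstack([c,c2])[:,:,::-1],(0,0),fx=2.35,fy=4,interpolation=cv2.INTER_CUBIC))
E
```

```text
([63, 148], 739, 516, 105, 18, -76.0, 26, np.int32(110)) [36. 18. 11.]
([444, 164], 718, -690, 79, 7, 22.0, 32, np.int32(64)) [ 5.  9. 22.]
([372, 175], 681, -464, 71, 42, 10.7, 29, np.int32(291)) [ 36. 109. 103.]
([158, 209], 557, 197, 449, 240, 85.5, 27, np.int32(10306)) [63. 62. 57.]
([313, 191], 624, -280, 71, 40, -11.5, 29, np.int32(288)) [132. 119.  72.]
([273, 202], 589, -156, 71, 40, -5.9, 28, np.int32(287)) [106.  67.  38.]
([347, 202], 594, -385, 71, 42, -12.0, 29, np.int32(292)) [74. 30. 23.]
([384, 208], 577, -501, 70, 42, 5.8, 29, np.int32(301)) [37. 97. 46.]
([454, 221], 547, -721, 111, 15, -67.2, 36, np.int32(117)) [121. 109.  76.]
([275, 233], 491, -164, 68, 38, 1.3, 29, np.int32(296)) [82. 35. 28.]
([314, 234], 490, -285, 70, 41, 8.0, 29, np.int32(297)) [132. 109.  74.]
([452, 255], 442, -701, 73, 5, 18.5, 32, np.int32(60)) [41. 33. 22.]
([442, 356], 154, -659, 137, 19, -3.9, 26, np.int32(163)) [53. 46. 23.]
tall
([37, 127], 803, 592, 248, 156, -75.6, 60, np.int32(3574))
([355, 125], 833, -407, 214, 141, 84.9, 72, np.int32(2580))
([261, 139], 777, -114, 101, 73, 63.5, 76, np.int32(785))
([177, 140], 765, 144, 79, 76, -84.5, 90, np.int32(578))
([464, 156], 739, -739, 113, 80, -67.2, 71, np.int32(982))
([218, 189], 618, 13, 27, 19, -0.9, 72, np.int32(67))
([470, 241], 480, -749, 131, 124, 22.8, 55, np.int32(1614))
([202, 233], 483, 56, 44, 15, -5.3, 62, np.int32(79))
([452, 337], 192, -678, 228, 63, 2.0, 90, np.int32(923))
([491, 307], 290, -775, 106, 7, 80.7, 89, np.int32(76))
((557.576416015625, 197.64744567871094), (450.3372802734375, 240.7835693359375), 85.47415924072266)
```

View pics/c0.png

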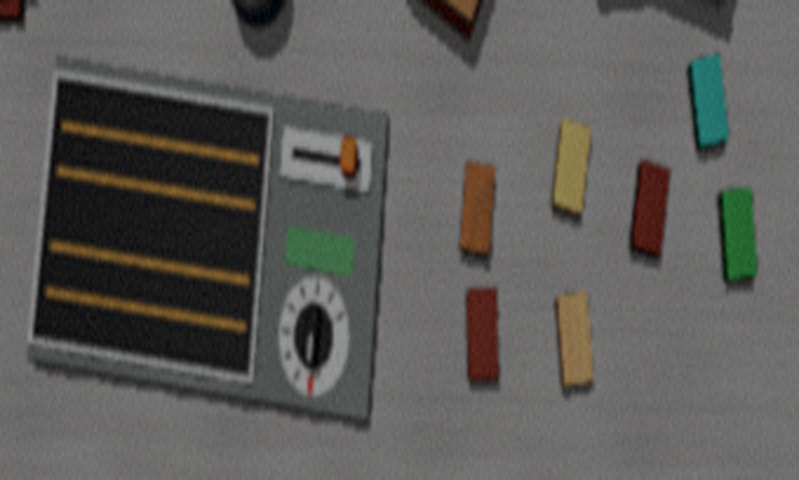

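The crop confirms it. The five timber-coloured blocks are pale (575,340), yellow pine (572,165), brown (478,208) and two red-browns (482,335) and (650,208). The saturated green (738,233) and turquoise (709,100) ones are the excluded decoys. The batch is 5, and the dial pointer stands at the red mark (0).

Now a small planner, plus a check of `hold_point_z`.

```bash
cat >> h.py <<'E'
import json
def plan(start,wps,settle=2):
    """start,wps: x,y,z mm,yaw deg. prints one call per waypoint chunk; last waypoint settles"""
    cur=np.array(start,float)
    for w in wps:
        w=np.array(w,float)
        while True:
            a=np.radians(cur[3]); D=w-cur; D[3]=(D[3]+180)%360-180
            t=np.array([np.cos(a)*D[0]+np.sin(a)*D[1], np.sin(a)*D[0]-np.cos(a)*D[1], -D[2]])/100
            r=-np.radians(D[3])/.5
            k=max(1,abs(t).max()/.98,abs(r)/.98); k=np.ceil(k-1e-6) if k>1 else 1
            row=[round(float(v),3) for v in (*(t/k),0,0,r/k)]
            nxt=cur+D/k
            n=int(np.ceil(max(np.linalg.norm(D[:3]/k)/50,abs(D[3]/k)/8.59)))+(settle if k==1 else 0)
            print(n,'x',json.dumps(row),'->',nxt.round(1).tolist()); cur=nxt
            if k==1: break
E
python3 - <<'E'
from h import *
import plant; print([ (k,getattr(plant,k)) for k in dir(plant) if not k.startswith('_') and not callable(getattr(plant,k))])
plan((193.5,646.5,227,-16.67),[(500,450,227,-5),(600,200,200,-5),(589,-156,150,-5.9)])
E
```

```text
[('hold_point_z', 0.0188)]
2 x [0.875, 0.251, -0.0, 0.0, 0.0, -0.102] -> [270.1, 597.4, 227.0, -13.8]
2 x [0.861, 0.295, -0.0, 0.0, 0.0, -0.102] -> [346.8, 548.2, 227.0, -10.8]
2 x [0.845, 0.338, -0.0, 0.0, 0.0, -0.102] -> [423.4, 499.1, 227.0, -7.9]
4 x [0.827, 0.381, -0.0, 0.0, 0.0, -0.102] -> [500.0, 450.0, 227.0, -5.0]
2 x [0.405, 0.801, 0.09, 0.0, 0.0, -0.0] -> [533.3, 366.7, 218.0, -5.0]
2 x [0.405, 0.801, 0.09, 0.0, 0.0, -0.0] -> [566.7, 283.3, 209.0, -5.0]
4 x [0.405, 0.801, 0.09, 0.0, 0.0, -0.0] -> [600.0, 200.0, 200.0, -5.0]
2 x [0.05, 0.889, 0.125, 0.0, 0.0, 0.008] -> [597.2, 111.0, 187.5, -5.2]
2 x [0.054, 0.889, 0.125, 0.0, 0.0, 0.008] -> [594.5, 22.0, 175.0, -5.5]
2 x [0.057, 0.889, 0.125, 0.0, 0.0, 0.008] -> [591.8, -67.0, 162.5, -5.7]
4 x [0.061, 0.888, 0.125, 0.0, 0.0, 0.008] -> [589.0, -156.0, 150.0, -5.9]
```

Call:
step_arm --steps '[[[0.875,0.25,0,0,0,-0.376],[0.875,0.25,0,0,0,-0.376],[0.875,0.25,0,0,0,-0.376]]]' --jaw 0

```text
clock: 0.4
tool_pos: [0.2732, 0.5949, 0.2263]
orientation: [179.9, -0.0, -6.0]
force: [-0.2, -0.6, 1.3]
opening: 0.0874
gripper_force: 0.0
```

Call:
step_arm --steps '[[[0.82,0.4,0,0,0,0],[0.82,0.4,0,0,0,0],[0.82,0.4,0,0,0,0]]]'

```text
clock: 0.7
tool_pos: [0.3506, 0.5469, 0.2262]
orientation: [179.9, -0.0, -6.1]
force: [0.6, 0.5, 0.3]
opening: 0.0873
gripper_force: 0.0
```

Call:
step_arm --steps '[[[0.82,0.4,0,0,0,0],[0.82,0.4,0,0,0,0],[0.82,0.4,0,0,0,0]]]'

```text
clock: 1.0
tool_pos: [0.4279, 0.4989, 0.226]
orientation: [179.9, 0.0, -6.1]
force: [0.1, -0.7, -0.8]
opening: 0.0876
gripper_force: 0.0
```

```bash
python3 - <<'E'
from h import *
o=get_obs();p=np.array(o['tool_pos'])*1000;print(o['clock'],p,o['orientation'],o['joint_pos'])
plan((*p,o['orientation'][2]),[(600,200,200,-5.9),(589,-156,100,-5.9)])
E
```

```text
1.0 [427.90190819 498.86071927 226.03556607] [ 1.79927045e+02  1.19944210e-04 -6.10517640e+00] [ 6.63589151e+01  1.89455179e+01 -1.74601780e+00  2.33643638e-02
 -6.93780669e+01  1.75276664e+01]
3 x [0.676, 0.93, 0.087, 0.0, 0.0, -0.002] -> [485.3, 399.2, 217.4, -6.0]
3 x [0.675, 0.93, 0.087, 0.0, 0.0, -0.002] -> [542.6, 299.6, 208.7, -6.0]
5 x [0.674, 0.931, 0.087, 0.0, 0.0, -0.002] -> [600.0, 200.0, 200.0, -5.9]
2 x [0.064, 0.888, 0.25, 0.0, 0.0, -0.0] -> [597.2, 111.0, 175.0, -5.9]
2 x [0.064, 0.888, 0.25, 0.0, 0.0, -0.0] -> [594.5, 22.0, 150.0, -5.9]
2 x [0.064, 0.888, 0.25, 0.0, 0.0, -0.0] -> [591.8, -67.0, 125.0, -5.9]
4 x [0.064, 0.888, 0.25, 0.0, 0.0, -0.0] -> [589.0, -156.0, 100.0, -5.9]
```

Call:
step_arm --steps '[[[0.675,0.93,0.087,0,0,0],[0.675,0.93,0.087,0,0,0],[0.675,0.93,0.087,0,0,0]]]'

```text
clock: 1.3
tool_pos: [0.4834, 0.3988, 0.2172]
orientation: [179.9, 0.0, -6.0]
force: [-0.2, 0.4, 0.2]
opening: 0.0876
gripper_force: 0.0
```

Call:
step_arm --steps '[[[0.675,0.93,0.087,0,0,0],[0.675,0.93,0.087,0,0,0],[0.675,0.93,0.087,0,0,0]]]'

```text
clock: 1.6
tool_pos: [0.5411, 0.2996, 0.2086]
orientation: [179.9, 0.0, -6.0]
force: [0.9, -0.6, 0.4]
opening: 0.0875
gripper_force: 0.0
```

Call:
step_arm --steps '[[[0.675,0.93,0.087,0,0,0],[0.675,0.93,0.087,0,0,0],[0.675,0.93,0.087,0,0,0]]]'

```text
clock: 1.9
tool_pos: [0.5989, 0.2004, 0.1997]
orientation: [180.0, 0.0, -6.0]
force: [-1.1, 1.1, -0.3]
opening: 0.0876
gripper_force: 0.0
```

Call:
step_arm --steps '[[[0.064,0.888,0.25,0,0,0],[0.064,0.888,0.25,0,0,0]]]'

```text
clock: 2.1
tool_pos: [0.5951, 0.1136, 0.1747]
orientation: [-180.0, 0.0, -5.9]
force: [0.1, 0.2, 0.3]
opening: 0.0877
gripper_force: 0.0
```

Call:
step_arm --steps '[[[0.064,0.888,0.25,0,0,0],[0.064,0.888,0.25,0,0,0]]]'

```text
clock: 2.3
tool_pos: [0.592, 0.0241, 0.1498]
orientation: [-180.0, 0.0, -5.9]
force: [0.1, -0.3, -0.9]
opening: 0.0873
gripper_force: 0.0
```

Call:
step_arm --steps '[[[0.064,0.888,0.25,0,0,0],[0.064,0.888,0.25,0,0,0]]]'

```text
clock: 2.5
tool_pos: [0.5895, -0.0649, 0.1249]
orientation: [-180.0, 0.0, -5.9]
force: [0.9, -0.8, -0.0]
opening: 0.0875
gripper_force: 0.0
```

Call:
step_arm --steps '[[[0.064,0.888,0.25,0,0,0],[0.064,0.888,0.25,0,0,0],[0.064,0.888,0.25,0,0,0]]]'

```text
clock: 2.8
tool_pos: [0.5855, -0.156, 0.0983]
orientation: [180.0, 0.2, -6.1]
force: [-0.6, 0.5, -0.5]
opening: 0.0876
gripper_force: 0.0
```

```bash
cat >> h.py <<'E'
def loc(tag=None):
    o=get_obs();p=np.array(o['tool_pos'])*1000;yaw=o['orientation'][2]
    print('t',round(o['clock'],2),'pose',p.round(1),round(yaw,1),'F',np.round(o['force'],1),'open',round(o['opening'],4))
    im,d=snap('top',tag);P=cloud('top',d)
    for r in rects(P,.021,.034,P[...,0]>.4,100):
        if r[1]<760 and r[3]<110 and r[4]>25: print('bench',r[:8],im[r[8]].mean(0).round())
    B=np.array([563.4,272.3]);a=np.radians(-4.5)
    Q=(P[...,:2]*1000-B)@np.array([[np.cos(a),-np.sin(a)],[np.sin(a),np.cos(a)]])
    m=(abs(Q[...,0])<102)&(abs(Q[...,1])<142)
    Pb=np.dstack([Q/1000,P[...,2:]])
    for r in rects(Pb,.043,.065,m,100): print('bedframe',r[:8],im[r[8]].mean(0).round())
    return (*p,yaw)
E
python3 - <<'E'
from h import *
s=loc(); plan(s,[(589,-156,6,-5.9)])
E
```

```text
t 2.8 pose [ 585.5 -156.    98.3] -6.1 F [-0.6  0.5 -0.5] open 0.0876
bench ([372, 175], 681, -463, 70, 42, 9.0, 28, np.int32(277)) [ 46. 136. 129.]
bench ([315, 191], 623, -283, 71, 39, -5.0, 29, np.int32(187)) [161. 145.  90.]
bench ([347, 202], 594, -385, 70, 41, -11.8, 28, np.int32(276)) [93. 38. 29.]
bench ([384, 208], 577, -501, 70, 41, 5.8, 28, np.int32(284)) [ 47. 121.  59.]
bench ([275, 233], 491, -164, 68, 37, 0.9, 29, np.int32(274)) [54. 22. 18.]
bench ([314, 235], 490, -285, 70, 40, 7.1, 28, np.int32(279)) [157. 130.  89.]
4 x [0.035, -0.004, 0.923, 0.0, 0.0, -0.008] -> [589.0, -156.0, 6.0, -5.9]
```

Call:
step_arm --steps '[[[0.02,0,0.4,0,0,0],[0.02,0,0.7,0,0,0],[0.02,0,0.9,0,0,0],[0.02,0,0.92,0,0,0],[0.02,0,0.92,0,0,0]]]'

```text
clock: 3.35
tool_pos: [0.5895, -0.1521, 0.0086]
orientation: [180.0, 0.0, -5.8]
force: [0.1, 0.3, 0.7]
opening: 0.0874
gripper_force: 0.0
```

Call:
step_arm --steps '[[[0,0,0,0,0,0],[0,0,0,0,0,0],[0,0,0,0,0,0],[0,0,0,0,0,0],[0,0,0,0,0,0],[0,0,0,0,0,0],[0,0,0,0,0,0],[0,0,0,0,0,0]]]' --jaw 255

```text
clock: 4.15
tool_pos: [0.5889, -0.1534, 0.0085]
orientation: [180.0, 0.0, -5.9]
force: [-0.4, 0.2, 1.9]
opening: 0.0398
gripper_force: 30.0
```

Call:
step_arm --steps '[[[0,0,-0.3,0,0,0],[0,0,-0.7,0,0,0],[0,0,-1,0,0,0],[0,0,-1,0,0,0]]]'

```text
clock: 4.55
tool_pos: [0.5919, -0.1535, 0.1133]
orientation: [-180.0, -0.5, -5.8]
force: [0.0, -0.4, -0.7]
opening: 0.0403
gripper_force: 30.0
```

```bash
python3 - <<'E'
from h import *
o=get_obs();s=(*(np.array(o['tool_pos'])*1000),o['orientation'][2]);print(s)
def bed(x,y):
    a=np.radians(-4.5);return (563.4+np.cos(a)*x-np.sin(a)*y, 272.3+np.sin(a)*x+np.cos(a)*y)
for q in [(45,85),(-45,85),(45,0),(-45,0),(45,-85),(-45,-85)]: print(q,np.round(bed(*q),1))
b=bed(45,85)
plan(s,[(*b,118,-4.5),(*b,32,-4.5)])
E
```

```text
(np.float64(591.8693342339991), np.float64(-153.4563364150412), np.float64(113.28237125855378), np.float64(-5.843452527899437))
(45, 85) [614.9 353.5]
(-45, 85) [525.2 360.6]
(45, 0) [608.3 268.8]
(-45, 0) [518.5 275.8]
(45, -85) [601.6 184. ]
(-45, -85) [511.9 191.1]
2 x [-0.048, -0.844, -0.008, 0.0, 0.0, -0.008] -> [595.7, -69.0, 114.1, -5.6]
2 x [-0.044, -0.845, -0.008, 0.0, 0.0, -0.008] -> [599.6, 15.5, 114.9, -5.4]
2 x [-0.041, -0.845, -0.008, 0.0, 0.0, -0.008] -> [603.4, 100.0, 115.6, -5.2]
2 x [-0.038, -0.845, -0.008, 0.0, 0.0, -0.008] -> [607.2, 184.5, 116.4, -4.9]
2 x [-0.035, -0.845, -0.008, 0.0, 0.0, -0.008] -> [611.1, 269.0, 117.2, -4.7]
4 x [-0.031, -0.845, -0.008, 0.0, 0.0, -0.008] -> [614.9, 353.5, 118.0, -4.5]
4 x [0.0, -0.0, 0.86, 0.0, 0.0, -0.0] -> [614.9, 353.5, 32.0, -4.5]
```

Call:
step_arm --steps '[[[-0.04,-0.845,0,0,0,0],[-0.04,-0.845,0,0,0,0]]]'

```text
clock: 4.75
tool_pos: [0.5933, -0.068, 0.1082]
orientation: [-180.0, 0.0, -6.0]
force: [0.4, 0.4, -0.4]
opening: 0.0397
gripper_force: 30.0
```

Call:
step_arm --steps '[[[-0.04,-0.845,0,0,0,0],[-0.04,-0.845,0,0,0,0]]]'

```text
clock: 4.95
tool_pos: [0.598, 0.0179, 0.1079]
orientation: [-180.0, 0.0, -5.9]
force: [1.2, -0.1, -1.7]
opening: 0.0399
gripper_force: 30.0
```

Call:
step_arm --steps '[[[-0.04,-0.845,0,0,0,0],[-0.04,-0.845,0,0,0,0]]]'

```text
clock: 5.15
tool_pos: [0.6027, 0.1026, 0.1079]
orientation: [-180.0, 0.0, -5.8]
force: [0.6, 0.8, -1.4]
opening: 0.0395
gripper_force: 30.0
```

Call:
step_arm --steps '[[[-0.04,-0.845,0,0,0,0],[-0.04,-0.845,0,0,0,0]]]'

```text
clock: 5.35
tool_pos: [0.6074, 0.1872, 0.1078]
orientation: [180.0, 0.0, -5.8]
force: [0.3, -1.2, -0.5]
opening: 0.0398
gripper_force: 30.0
```

Call:
step_arm --steps '[[[-0.04,-0.845,0,0,0,-0.05],[-0.04,-0.845,0,0,0,-0.05]]]'

```text
clock: 5.55
tool_pos: [0.612, 0.2717, 0.1077]
orientation: [180.0, 0.0, -4.4]
force: [-0.1, 0.3, -0.7]
opening: 0.0392
gripper_force: 30.0
```

Call:
step_arm --steps '[[[-0.03,-0.845,0,0,0,0],[-0.03,-0.845,0,0,0,0],[-0.03,-0.845,0,0,0,0],[-0.03,-0.845,0,0,0,0]]]'

```text
clock: 5.95
tool_pos: [0.6152, 0.3542, 0.107]
orientation: [179.9, 0.1, -4.4]
force: [-0.7, -1.1, -0.7]
opening: 0.0393
gripper_force: 30.0
```

```bash
python3 - <<'E'
from h import *
o=get_obs();s=(*(np.array(o['tool_pos'])*1000),o['orientation'][2]);print(s,o['opening'],o['gripper_force'])
plan(s,[(614.9,353.5,34.5,-4.5)])
E
```

```text
(np.float64(615.1521792952263), np.float64(354.19818335484035), np.float64(107.0243506658145), np.float64(-4.380398839429794)) 0.03932839344991598 29.999691545963287
4 x [-0.002, 0.007, 0.725, 0.0, 0.0, 0.004] -> [614.9, 353.5, 34.5, -4.5]
```

Call:
step_arm --steps '[[[0,0,0.4,0,0,0],[0,0,0.65,0,0,0],[0,0,0.73,0,0,0],[0,0,0.73,0,0,0]]]'

```text
clock: 6.35
tool_pos: [0.6155, 0.3519, 0.035]
orientation: [179.9, 0.1, -4.5]
force: [0.2, -0.1, -0.3]
opening: 0.0401
gripper_force: 30.0
```

Call:
step_arm --steps '[[[0,0,0,0,0,0],[0,0,0,0,0,0],[0,0,0,0,0,0],[0,0,0,0,0,0],[0,0,0,0,0,0]]]' --jaw 90

```text
clock: 6.85
tool_pos: [0.6161, 0.3536, 0.0357]
orientation: [-180.0, -0.0, -4.5]
force: [0.3, -0.6, -0.5]
opening: 0.0564
gripper_force: 0.0
```

Call:
step_arm --steps '[[[0,0,-0.3,0,0,0],[0,0,-0.8,0,0,0],[0,0,-0.8,0,0,0]]]'

```text
clock: 7.15
tool_pos: [0.6196, 0.356, 0.1234]
orientation: [-179.6, -0.5, -4.4]
force: [1.3, 0.5, 0.3]
opening: 0.0568
gripper_force: 0.0
```

```bash
python3 - <<'E'
from h import *
s=loc()
plan(s,[(491,-164,105,1)])
E
```

```text
t 7.15 pose [619.6 356.  123.4] -4.4 F [1.3 0.5 0.3] open 0.0568
bench ([372, 175], 680, -464, 69, 41, 10.0, 28, np.int32(268)) [ 39. 117. 111.]
bench ([313, 191], 624, -280, 70, 40, -11.6, 28, np.int32(268)) [140. 126.  77.]
bench ([347, 202], 594, -385, 70, 41, -10.8, 29, np.int32(272)) [79. 32. 24.]
bench ([384, 208], 576, -500, 70, 42, 6.4, 28, np.int32(283)) [ 40. 104.  50.]
bench ([275, 233], 491, -164, 68, 37, 1.0, 29, np.int32(280)) [88. 38. 30.]
bench ([314, 234], 490, -285, 70, 41, 7.8, 28, np.int32(289)) [140. 115.  78.]
2 x [-0.148, 0.881, 0.031, 0.0, 0.0, -0.031] -> [598.2, 269.3, 120.4, -3.5]
2 x [-0.161, 0.878, 0.031, 0.0, 0.0, -0.031] -> [576.8, 182.7, 117.3, -2.6]
2 x [-0.175, 0.875, 0.031, 0.0, 0.0, -0.031] -> [555.3, 96.0, 114.2, -1.7]
2 x [-0.189, 0.873, 0.031, 0.0, 0.0, -0.031] -> [533.9, 9.3, 111.1, -0.8]
2 x [-0.202, 0.87, 0.031, 0.0, 0.0, -0.031] -> [512.4, -77.3, 108.1, 0.1]
4 x [-0.216, 0.866, 0.031, 0.0, 0.0, -0.031] -> [491.0, -164.0, 105.0, 1.0]
```

Call:
step_arm --steps '[[[-0.14,0.876,0,0,0,0],[-0.14,0.876,0,0,0,0]]]' --jaw 0

```text
clock: 7.4
tool_pos: [0.594, 0.2662, 0.1146]
orientation: [180.0, 0.1, -4.4]
force: [-0.2, -0.6, -0.2]
opening: 0.0678
gripper_force: 0.0
```

Call:
step_arm --steps '[[[-0.14,0.876,0,0,0,0],[-0.14,0.876,0,0,0,0]]]'

```text
clock: 7.6
tool_pos: [0.5731, 0.1788, 0.1149]
orientation: [180.0, 0.1, -4.5]
force: [0.5, -0.4, 0.0]
opening: 0.083
gripper_force: 0.0
```

Call:
step_arm --steps '[[[-0.14,0.876,0,0,0,0],[-0.14,0.876,0,0,0,0]]]'

```text
clock: 7.8
tool_pos: [0.5523, 0.0925, 0.1151]
orientation: [180.0, 0.0, -4.5]
force: [0.6, -0.9, 0.6]
opening: 0.0876
gripper_force: 0.0
```

Call:
step_arm --steps '[[[-0.14,0.876,0,0,0,0],[-0.14,0.876,0,0,0,0]]]'

```text
clock: 8.0
tool_pos: [0.5315, 0.0065, 0.1152]
orientation: [180.0, 0.0, -4.5]
force: [0.1, -1.5, 0.1]
opening: 0.0879
gripper_force: 0.0
```

Call:
step_arm --steps '[[[-0.14,0.876,0,0,0,0],[-0.14,0.876,0,0,0,0]]]'

```text
clock: 8.2
tool_pos: [0.5109, -0.0797, 0.1153]
orientation: [-180.0, 0.0, -4.5]
force: [0.8, -0.4, 0.0]
opening: 0.0875
gripper_force: 0.0
```

Call:
step_arm --steps '[[[-0.14,0.876,0.2,0,0,-0.192],[-0.14,0.876,0.2,0,0,-0.192],[-0.14,0.876,0.2,0,0,-0.192],[-0.14,0.876,0.2,0,0,-0.192]]]'

```text
clock: 8.6
tool_pos: [0.4908, -0.1649, 0.095]
orientation: [180.0, 0.0, 0.9]
force: [-0.4, 0.2, 0.1]
opening: 0.0879
gripper_force: 0.0
```

```bash
python3 - <<'E'
from h import *
s=loc()
plan(s,[(491,-164,8,1)])
E
```

```text
t 8.6 pose [ 490.8 -164.9   95. ] 0.9 F [-0.4  0.2  0.1] open 0.0879
bench ([372, 175], 681, -464, 70, 42, 10.3, 29, np.int32(258)) [ 43. 130. 123.]
bench ([313, 191], 624, -280, 70, 40, -11.1, 29, np.int32(266)) [155. 140.  87.]
bench ([347, 202], 594, -385, 71, 40, -10.7, 29, np.int32(274)) [89. 36. 28.]
bench ([384, 208], 577, -501, 70, 42, 4.4, 29, np.int32(288)) [ 45. 115.  56.]
bench ([317, 236], 490, -285, 70, 40, 6.4, 28, np.int32(177)) [148. 123.  85.]
bench ([223, 247], 446, -3, 50, 32, -3.6, 26, np.int32(126)) [68. 72. 70.]
bedframe ([108, 188], 46, 84, 72, 43, -0.1, 54, np.int32(312)) [115.  72.  40.]
4 x [0.003, -0.009, 0.87, 0.0, 0.0, -0.004] -> [491.0, -164.0, 8.0, 1.0]
```

Call:
step_arm --steps '[[[0,-0.01,0.4,0,0,0],[0,-0.01,0.7,0,0,0],[0,-0.01,0.87,0,0,0],[0,-0.01,0.87,0,0,0],[0,-0.01,0.87,0,0,0]]]'

```text
clock: 9.15
tool_pos: [0.4921, -0.1621, 0.0089]
orientation: [180.0, -0.0, 1.1]
force: [-0.2, -0.2, 0.9]
opening: 0.0877
gripper_force: 0.0
```

Call:
step_arm --steps '[[[0,0,0,0,0,0],[0,0,0,0,0,0],[0,0,0,0,0,0],[0,0,0,0,0,0],[0,0,0,0,0,0],[0,0,0,0,0,0],[0,0,0,0,0,0],[0,0,0,0,0,0]]]' --jaw 255

```text
clock: 9.95
tool_pos: [0.4914, -0.163, 0.0085]
orientation: [180.0, 0.0, 1.0]
force: [-0.3, -0.5, 2.1]
opening: 0.0396
gripper_force: 29.8
```

Call:
step_arm --steps '[[[0,0,-0.3,0,0,0],[0,0,-0.7,0,0,0],[0,0,-1,0,0,0],[0,0,-1,0,0,0]]]'

```text
clock: 10.35
tool_pos: [0.4941, -0.1631, 0.1127]
orientation: [180.0, -0.4, 1.1]
force: [0.2, 0.2, -0.4]
opening: 0.0396
gripper_force: 29.9
```

Call:
step_arm --steps '[[[0.072,-0.873,0,0,0,0],[0.072,-0.873,0,0,0,0]]]'

```text
clock: 10.55
tool_pos: [0.4965, -0.075, 0.1081]
orientation: [-180.0, 0.0, 0.9]
force: [0.5, -0.4, -0.8]
opening: 0.0398
gripper_force: 29.9
```

Call:
step_arm --steps '[[[0.072,-0.873,0,0,0,0],[0.072,-0.873,0,0,0,0]]]'

```text
clock: 10.75
tool_pos: [0.5022, 0.0138, 0.1079]
orientation: [-180.0, 0.0, 1.0]
force: [0.7, -1.6, -0.4]
opening: 0.0398
gripper_force: 29.9
```

Call:
step_arm --steps '[[[0.072,-0.873,0,0,0,0],[0.072,-0.873,0,0,0,0]]]'

```text
clock: 10.95
tool_pos: [0.5078, 0.1015, 0.1079]
orientation: [180.0, 0.0, 1.1]
force: [1.5, 0.1, 0.1]
opening: 0.0402
gripper_force: 29.9
```

Call:
step_arm --steps '[[[0.072,-0.873,0,0,0,0],[0.072,-0.873,0,0,0,0]]]'

```text
clock: 11.15
tool_pos: [0.5134, 0.189, 0.1078]
orientation: [180.0, 0.0, 1.1]
force: [0.5, -0.5, -0.7]
opening: 0.0395
gripper_force: 29.9
```

Call:
step_arm --steps '[[[0.072,-0.873,0,0,0,0],[0.072,-0.873,0,0,0,0]]]'

```text
clock: 11.35
tool_pos: [0.519, 0.2765, 0.1076]
orientation: [180.0, 0.0, 1.1]
force: [0.0, -0.1, -1.3]
opening: 0.0396
gripper_force: 29.9
```

Call:
step_arm --steps '[[[0.072,-0.873,0,0,0,0.192],[0.072,-0.873,0,0,0,0.192],[0.072,-0.873,0,0,0,0.192],[0.072,-0.873,0,0,0,0.192]]]'

```text
clock: 11.75
tool_pos: [0.5242, 0.3619, 0.1068]
orientation: [179.9, 0.1, -4.4]
force: [0.0, -0.3, -0.1]
opening: 0.0398
gripper_force: 29.9
```

```bash
python3 - <<'E'
from h import *
s=loc()
plan(s,[(525.2,360.6,34.5,-4.5)])
E
```

```text
t 11.75 pose [524.2 361.9 106.8] -4.4 F [ 0.  -0.3 -0.1] open 0.0398
bench ([371, 175], 681, -464, 70, 41, 10.1, 29, np.int32(276)) [ 38. 113. 107.]
bench ([313, 191], 625, -280, 72, 40, -11.2, 28, np.int32(262)) [138. 124.  75.]
bench ([347, 202], 594, -385, 70, 41, -9.8, 29, np.int32(271)) [77. 31. 24.]
bench ([384, 208], 577, -501, 70, 40, 5.2, 28, np.int32(285)) [ 39. 101.  49.]
bench ([314, 235], 490, -285, 70, 41, 7.8, 29, np.int32(279)) [137. 112.  76.]
bedframe ([108, 187], 46, 84, 70, 42, 0.8, 54, np.int32(309)) [90. 56. 31.]
4 x [0.011, 0.012, 0.723, 0.0, 0.0, 0.004] -> [525.2, 360.6, 34.5, -4.5]
```

Call:
step_arm --steps '[[[0.01,0.01,0.4,0,0,0],[0.01,0.01,0.65,0,0,0],[0.01,0.01,0.73,0,0,0],[0.01,0.01,0.73,0,0,0]]]'

```text
clock: 12.2
tool_pos: [0.5257, 0.3588, 0.035]
orientation: [179.9, 0.1, -4.5]
force: [-0.8, 0.3, 0.8]
opening: 0.0401
gripper_force: 29.9
```

Call:
step_arm --steps '[[[0,0,0,0,0,0],[0,0,0,0,0,0],[0,0,0,0,0,0],[0,0,0,0,0,0],[0,0,0,0,0,0]]]' --jaw 90

```text
clock: 12.7
tool_pos: [0.526, 0.3606, 0.0358]
orientation: [-180.0, -0.0, -4.5]
force: [0.6, 1.1, -0.4]
opening: 0.0566
gripper_force: 0.0
```

Call:
step_arm --steps '[[[0,0,-0.3,0,0,0],[0,0,-0.8,0,0,0],[0,0,-0.8,0,0,0]]]'

```text
clock: 13.0
tool_pos: [0.5291, 0.3633, 0.1226]
orientation: [-179.6, -0.4, -4.4]
force: [-0.3, 1.4, 0.8]
opening: 0.0565
gripper_force: 0.0
```

Call:
step_arm --steps '[[[0.21,0.9,0,0,0,0],[0.21,0.9,0,0,0,0]]]' --jaw 0

```text
clock: 13.2
tool_pos: [0.5397, 0.2687, 0.1158]
orientation: [-180.0, -0.0, -4.3]
force: [0.4, -0.5, 0.2]
opening: 0.0673
gripper_force: 0.0
```

Call:
step_arm --steps '[[[0.21,0.9,0,0,0,0],[0.21,0.9,0,0,0,0]]]'

```text
clock: 13.4
tool_pos: [0.5538, 0.1759, 0.1157]
orientation: [-180.0, -0.0, -4.4]
force: [0.6, -0.8, 0.6]
opening: 0.0834
gripper_force: 0.0
```

Call:
step_arm --steps '[[[0.21,0.9,0,0,0,0],[0.21,0.9,0,0,0,0]]]'

```text
clock: 13.6
tool_pos: [0.5678, 0.0844, 0.1158]
orientation: [-180.0, -0.0, -4.4]
force: [1.0, 0.4, -0.5]
opening: 0.0874
gripper_force: 0.0
```

Call:
step_arm --steps '[[[0.21,0.9,0,0,0,0],[0.21,0.9,0,0,0,0],[0.21,0.9,0,0,0,0]]]'

```text
clock: 13.9
tool_pos: [0.5818, -0.0092, 0.1154]
orientation: [180.0, -0.0, -4.7]
force: [-1.5, 0.8, 0.1]
opening: 0.0876
gripper_force: 0.0
```

```bash
python3 - <<'E'
from h import *
s=loc()
plan(s,[(624.5,-280,95,-11.3),(624.5,-280,8,-11.3),(624.5,-280,108,-11.3),(608.3,268.8,108,-4.5)])
E
```

```text
t 13.9 pose [581.8  -9.2 115.4] -4.7 F [-1.5  0.8  0.1] open 0.0876
bench ([372, 175], 680, -464, 69, 42, 9.6, 29, np.int32(271)) [ 44. 130. 124.]
bench ([313, 191], 624, -280, 71, 40, -11.0, 28, np.int32(271)) [155. 140.  86.]
bench ([347, 202], 594, -385, 70, 40, -11.0, 29, np.int32(273)) [89. 36. 29.]
bench ([384, 208], 577, -501, 70, 42, 5.0, 29, np.int32(274)) [ 46. 116.  56.]
bench ([314, 235], 490, -285, 70, 40, 7.6, 29, np.int32(285)) [156. 129.  88.]
2 x [0.216, 0.888, 0.068, 0.0, 0.0, 0.077] -> [596.0, -99.5, 108.6, -6.9]
2 x [0.25, 0.879, 0.068, 0.0, 0.0, 0.077] -> [610.3, -189.7, 101.8, -9.1]
4 x [0.283, 0.869, 0.068, 0.0, 0.0, 0.077] -> [624.5, -280.0, 95.0, -11.3]
4 x [0.0, -0.0, 0.87, 0.0, 0.0, -0.0] -> [624.5, -280.0, 8.0, -11.3]
1 x [0.0, -0.0, -0.5, 0.0, 0.0, -0.0] -> [624.5, -280.0, 58.0, -11.3]
3 x [0.0, -0.0, -0.5, 0.0, 0.0, -0.0] -> [624.5, -280.0, 108.0, -11.3]
2 x [-0.206, -0.892, -0.0, 0.0, 0.0, -0.04] -> [621.8, -188.5, 108.0, -10.2]
2 x [-0.188, -0.896, -0.0, 0.0, 0.0, -0.04] -> [619.1, -97.1, 108.0, -9.0]
2 x [-0.17, -0.899, -0.0, 0.0, 0.0, -0.04] -> [616.4, -5.6, 108.0, -7.9]
2 x [-0.152, -0.902, -0.0, 0.0, 0.0, -0.04] -> [613.7, 85.9, 108.0, -6.8]
2 x [-0.135, -0.905, -0.0, 0.0, 0.0, -0.04] -> [611.0, 177.3, 108.0, -5.6]
4 x [-0.117, -0.908, -0.0, 0.0, 0.0, -0.04] -> [608.3, 268.8, 108.0, -4.5]
```

Call:
step_arm --steps '[[[0.215,0.888,0.07,0,0,0.077],[0.215,0.888,0.07,0,0,0.077]]]'

```text
clock: 14.15
tool_pos: [0.5969, -0.0949, 0.1088]
orientation: [-180.0, -0.1, -6.6]
force: [0.0, 0.4, -0.5]
opening: 0.0875
gripper_force: 0.0
```

Call:
step_arm --steps '[[[0.25,0.879,0.07,0,0,0.077],[0.25,0.879,0.07,0,0,0.077]]]'

```text
clock: 14.35
tool_pos: [0.6115, -0.1863, 0.1015]
orientation: [-180.0, -0.0, -8.9]
force: [0.6, 0.6, 0.1]
opening: 0.0879
gripper_force: 0.0
```

Call:
step_arm --steps '[[[0.283,0.869,0.07,0,0,0.077],[0.283,0.869,0.07,0,0,0.077],[0.283,0.869,0.07,0,0,0.077],[0.283,0.869,0.07,0,0,0.077]]]'

```text
clock: 14.75
tool_pos: [0.6254, -0.2758, 0.0938]
orientation: [-180.0, 0.0, -11.1]
force: [-0.1, 0.9, -0.1]
opening: 0.0874
gripper_force: 0.0
```

Call:
step_arm --steps '[[[0,0,0.4,0,0,0],[0,0,0.7,0,0,0],[0,0,0.87,0,0,0],[0,0,0.87,0,0,0],[0,0,0.87,0,0,0]]]'

```text
clock: 15.25
tool_pos: [0.6261, -0.2743, 0.0081]
orientation: [180.0, -0.0, -11.0]
force: [-0.7, -0.4, 0.8]
opening: 0.0876
gripper_force: 0.0
```

Call:
step_arm --steps '[[[0,0,0,0,0,0],[0,0,0,0,0,0],[0,0,0,0,0,0],[0,0,0,0,0,0],[0,0,0,0,0,0],[0,0,0,0,0,0],[0,0,0,0,0,0],[0,0,0,0,0,0]]]' --jaw 255

```text
clock: 16.05
tool_pos: [0.6254, -0.2757, 0.0075]
orientation: [180.0, 0.0, -11.1]
force: [-0.6, -0.3, 1.4]
opening: 0.0397
gripper_force: 30.0
```

Call:
step_arm --steps '[[[0,0,-0.3,0,0,0],[0,0,-0.7,0,0,0],[0,0,-1,0,0,0],[0,0,-1,0,0,0]]]'

```text
clock: 16.45
tool_pos: [0.6283, -0.2764, 0.1129]
orientation: [180.0, -0.5, -11.0]
force: [0.6, 0.0, -0.9]
opening: 0.0399
gripper_force: 30.0
```

Call:
step_arm --steps '[[[-0.206,-0.892,0,0,0,-0.04],[-0.206,-0.892,0,0,0,-0.04]]]'

```text
clock: 16.65
tool_pos: [0.6216, -0.1836, 0.1068]
orientation: [-180.0, 0.0, -10.0]
force: [1.6, 0.2, -0.2]
opening: 0.0399
gripper_force: 30.0
```

Call:
step_arm --steps '[[[-0.188,-0.896,0,0,0,-0.04],[-0.188,-0.896,0,0,0,-0.04]]]'

```text
clock: 16.85
tool_pos: [0.6186, -0.0906, 0.1069]
orientation: [-180.0, 0.0, -8.8]
force: [1.0, -0.2, -0.1]
opening: 0.0397
gripper_force: 30.0
```

Call:
step_arm --steps '[[[-0.17,-0.899,0,0,0,-0.04],[-0.17,-0.899,0,0,0,-0.04]]]'

```text
clock: 17.05
tool_pos: [0.6156, 0.001, 0.107]
orientation: [-180.0, 0.0, -7.6]
force: [0.8, 0.5, -0.3]
opening: 0.0398
gripper_force: 30.0
```

Call:
step_arm --steps '[[[-0.152,-0.902,0,0,0,-0.04],[-0.152,-0.902,0,0,0,-0.04]]]'

```text
clock: 17.25
tool_pos: [0.6125, 0.0925, 0.107]
orientation: [-180.0, 0.0, -6.4]
force: [0.1, 0.3, -0.2]
opening: 0.0398
gripper_force: 30.0
```

Call:
step_arm --steps '[[[-0.135,-0.905,0,0,0,-0.04],[-0.135,-0.905,0,0,0,-0.04]]]'

```text
clock: 17.45
tool_pos: [0.6093, 0.184, 0.1069]
orientation: [180.0, 0.0, -5.3]
force: [0.8, 0.5, -0.8]
opening: 0.0397
gripper_force: 30.0
```

Call:
step_arm --steps '[[[-0.117,-0.908,0,0,0,-0.04],[-0.117,-0.908,0,0,0,-0.04],[-0.117,-0.908,0,0,0,-0.04],[-0.117,-0.908,0,0,0,-0.04]]]'

```text
clock: 17.85
tool_pos: [0.606, 0.2741, 0.1064]
orientation: [180.0, 0.1, -4.1]
force: [-0.1, -1.1, -0.5]
opening: 0.0399
gripper_force: 30.0
```

```bash
python3 - <<'E'
from h import *
s=loc()
plan(s,[(608.3,268.8,34.5,-4.5),(608.3,268.8,115,-4.5),(490,-285,115,7.6)])
E
```

```text
t 17.85 pose [606.  274.1 106.4] -4.1 F [-0.1 -1.1 -0.5] open 0.0399
bench ([372, 175], 681, -464, 69, 41, 8.5, 28, np.int32(275)) [ 40. 119. 113.]
bench ([347, 202], 594, -385, 70, 41, -10.3, 29, np.int32(275)) [81. 33. 25.]
bench ([384, 208], 576, -501, 70, 41, 5.9, 29, np.int32(278)) [ 42. 107.  52.]
bench ([314, 234], 490, -285, 69, 41, 7.9, 29, np.int32(280)) [144. 119.  80.]
bedframe ([104, 217], -44, 84, 70, 42, 0.1, 54, np.int32(320)) [50. 18. 13.]
4 x [0.027, 0.051, 0.719, 0.0, 0.0, 0.014] -> [608.3, 268.8, 34.5, -4.5]
4 x [0.0, -0.0, -0.805, 0.0, 0.0, -0.0] -> [608.3, 268.8, 115.0, -4.5]
2 x [-0.124, 0.936, -0.0, 0.0, 0.0, -0.07] -> [588.6, 176.5, 115.0, -2.5]
2 x [-0.157, 0.931, -0.0, 0.0, 0.0, -0.07] -> [568.9, 84.2, 115.0, -0.5]
2 x [-0.19, 0.925, -0.0, 0.0, 0.0, -0.07] -> [549.1, -8.1, 115.0, 1.5]
2 x [-0.222, 0.917, -0.0, 0.0, 0.0, -0.07] -> [529.4, -100.4, 115.0, 3.6]
2 x [-0.254, 0.909, -0.0, 0.0, 0.0, -0.07] -> [509.7, -192.7, 115.0, 5.6]
4 x [-0.286, 0.899, -0.0, 0.0, 0.0, -0.07] -> [490.0, -285.0, 115.0, 7.6]
```

Call:
step_arm --steps '[[[0.025,0.05,0.4,0,0,0.014],[0.025,0.05,0.65,0,0,0.014],[0.025,0.05,0.72,0,0,0.014],[0.025,0.05,0.72,0,0,0.014]]]'

```text
clock: 18.3
tool_pos: [0.6086, 0.2663, 0.0349]
orientation: [179.9, 0.1, -4.7]
force: [-0.7, -0.6, -0.7]
opening: 0.0398
gripper_force: 30.0
```

Call:
step_arm --steps '[[[0,0,0,0,0,0],[0,0,0,0,0,0],[0,0,0,0,0,0],[0,0,0,0,0,0],[0,0,0,0,0,0]]]' --jaw 90

```text
clock: 18.8
tool_pos: [0.609, 0.2682, 0.0359]
orientation: [-180.0, -0.0, -4.6]
force: [-0.5, 0.1, 0.4]
opening: 0.0562
gripper_force: 0.0
```

Call:
step_arm --steps '[[[0,0,-0.3,0,0,0],[0,0,-0.8,0,0,0],[0,0,-0.8,0,0,0]]]'

```text
clock: 19.1
tool_pos: [0.6126, 0.2702, 0.1229]
orientation: [-179.6, -0.5, -4.5]
force: [0.8, 0.3, -0.0]
opening: 0.0563
gripper_force: 0.0
```

Call:
step_arm --steps '[[[-0.124,0.936,0,0,0,-0.07],[-0.124,0.936,0,0,0,-0.07]]]' --jaw 0

```text
clock: 19.3
tool_pos: [0.5886, 0.1754, 0.1157]
orientation: [-180.0, -0.0, -2.4]
force: [0.6, -0.4, -0.6]
opening: 0.0677
gripper_force: 0.0
```

Call:
step_arm --steps '[[[-0.157,0.931,0,0,0,-0.07],[-0.157,0.931,0,0,0,-0.07]]]'

```text
clock: 19.5
tool_pos: [0.5684, 0.0818, 0.1157]
orientation: [-180.0, -0.0, -0.5]
force: [0.7, -0.8, -0.2]
opening: 0.0829
gripper_force: 0.0
```

Call:
step_arm --steps '[[[-0.19,0.925,0,0,0,-0.07],[-0.19,0.925,0,0,0,-0.07],[-0.19,0.925,0,0,0,-0.07]]]'

```text
clock: 19.8
tool_pos: [0.5474, -0.0128, 0.1157]
orientation: [180.0, 0.0, 1.2]
force: [-0.4, 0.3, -0.3]
opening: 0.0876
gripper_force: 0.0
```

```bash
python3 - <<'E'
from h import *
s=loc()
plan(s,[(490,-285,95,7.7),(490,-285,8,7.7),(490,-285,108,7.7),(518.5,275.8,108,-4.5)])
E
```

```text
t 19.8 pose [547.4 -12.8 115.7] 1.2 F [-0.4  0.3 -0.3] open 0.0876
bench ([372, 175], 681, -463, 70, 43, 11.7, 28, np.int32(271)) [ 43. 128. 121.]
bench ([347, 202], 594, -385, 70, 41, -10.0, 29, np.int32(280)) [87. 36. 28.]
bench ([384, 208], 577, -501, 70, 41, 4.4, 28, np.int32(276)) [ 45. 115.  56.]
bench ([314, 235], 490, -285, 70, 41, 7.2, 29, np.int32(277)) [153. 127.  86.]
bedframe ([108, 186], 47, 83, 68, 43, 0.4, 54, np.int32(272)) [117.  73.  40.]
bedframe ([136, 183], 66, -2, 41, 31, -88.6, 54, np.int32(109)) [149. 135.  81.]
2 x [-0.21, 0.903, 0.069, 0.0, 0.0, -0.076] -> [528.3, -103.6, 108.8, 3.4]
2 x [-0.244, 0.894, 0.069, 0.0, 0.0, -0.076] -> [509.1, -194.3, 101.9, 5.5]
4 x [-0.278, 0.885, 0.069, 0.0, 0.0, -0.076] -> [490.0, -285.0, 95.0, 7.7]
4 x [0.0, 0.0, 0.87, 0.0, 0.0, -0.0] -> [490.0, -285.0, 8.0, 7.7]
1 x [0.0, 0.0, -0.5, 0.0, 0.0, -0.0] -> [490.0, -285.0, 58.0, 7.7]
3 x [0.0, 0.0, -0.5, 0.0, 0.0, -0.0] -> [490.0, -285.0, 108.0, 7.7]
2 x [0.172, -0.92, -0.0, 0.0, 0.0, 0.071] -> [494.8, -191.5, 108.0, 5.7]
2 x [0.14, -0.925, -0.0, 0.0, 0.0, 0.071] -> [499.5, -98.1, 108.0, 3.6]
2 x [0.107, -0.93, -0.0, 0.0, 0.0, 0.071] -> [504.2, -4.6, 108.0, 1.6]
2 x [0.074, -0.933, -0.0, 0.0, 0.0, 0.071] -> [509.0, 88.9, 108.0, -0.4]
2 x [0.04, -0.935, -0.0, 0.0, 0.0, 0.071] -> [513.8, 182.3, 108.0, -2.5]
4 x [0.007, -0.936, -0.0, 0.0, 0.0, 0.071] -> [518.5, 275.8, 108.0, -4.5]
```

Call:
step_arm --steps '[[[-0.21,0.903,0.07,0,0,-0.076],[-0.21,0.903,0.07,0,0,-0.076]]]'

```text
clock: 20.05
tool_pos: [0.531, -0.0995, 0.1087]
orientation: [-180.0, -0.1, 3.8]
force: [0.9, 0.1, -0.7]
opening: 0.0877
gripper_force: 0.0
```

Call:
step_arm --steps '[[[-0.244,0.894,0.07,0,0,-0.076],[-0.244,0.894,0.07,0,0,-0.076]]]'

```text
clock: 20.25
tool_pos: [0.512, -0.1913, 0.1016]
orientation: [180.0, -0.1, 5.9]
force: [0.6, 0.3, 0.0]
opening: 0.0875
gripper_force: 0.0
```

Call:
step_arm --steps '[[[-0.278,0.885,0.07,0,0,-0.076],[-0.278,0.885,0.07,0,0,-0.076],[-0.278,0.885,0.07,0,0,-0.076],[-0.278,0.885,0.07,0,0,-0.076]]]'

```text
clock: 20.65
tool_pos: [0.4931, -0.2817, 0.0942]
orientation: [180.0, 0.0, 7.9]
force: [0.2, 0.2, -0.4]
opening: 0.0877
gripper_force: 0.0
```

Call:
step_arm --steps '[[[0,0,0.4,0,0,0],[0,0,0.7,0,0,0],[0,0,0.87,0,0,0],[0,0,0.87,0,0,0],[0,0,0.87,0,0,0]]]'

```text
clock: 21.15
tool_pos: [0.4939, -0.2803, 0.0079]
orientation: [180.0, -0.0, 8.1]
force: [0.7, -0.8, 0.2]
opening: 0.0874
gripper_force: 0.0
```

Call:
step_arm --steps '[[[0,0,0,0,0,0],[0,0,0,0,0,0],[0,0,0,0,0,0],[0,0,0,0,0,0],[0,0,0,0,0,0],[0,0,0,0,0,0],[0,0,0,0,0,0],[0,0,0,0,0,0]]]' --jaw 255

```text
clock: 21.95
tool_pos: [0.4929, -0.2814, 0.0075]
orientation: [180.0, -0.0, 7.9]
force: [-0.8, 0.6, 0.9]
opening: 0.0397
gripper_force: 30.0
```

Call:
step_arm --steps '[[[0,0,-0.3,0,0,0],[0,0,-0.7,0,0,0],[0,0,-1,0,0,0],[0,0,-1,0,0,0]]]'

```text
clock: 22.35
tool_pos: [0.4956, -0.2821, 0.112]
orientation: [179.8, -0.4, 8.0]
force: [0.4, -0.8, -0.4]
opening: 0.0397
gripper_force: 30.0
```

Call:
step_arm --steps '[[[0.172,-0.92,0,0,0,0.071],[0.172,-0.92,0,0,0,0.071]]]'

```text
clock: 22.55
tool_pos: [0.4966, -0.1873, 0.107]
orientation: [-180.0, 0.0, 5.7]
force: [1.2, -0.0, -0.8]
opening: 0.0399
gripper_force: 30.0
```

Call:
step_arm --steps '[[[0.14,-0.925,0,0,0,0.071],[0.14,-0.925,0,0,0,0.071]]]'

```text
clock: 22.75
tool_pos: [0.501, -0.0925, 0.107]
orientation: [-180.0, 0.0, 3.8]
force: [1.1, -0.8, -0.5]
opening: 0.0399
gripper_force: 30.0
```

Call:
step_arm --steps '[[[0.107,-0.93,0,0,0,0.071],[0.107,-0.93,0,0,0,0.071]]]'

```text
clock: 22.95
tool_pos: [0.5055, 0.0012, 0.1071]
orientation: [-180.0, 0.0, 1.8]
force: [1.0, -0.2, -1.1]
opening: 0.0394
gripper_force: 30.0
```

Call:
step_arm --steps '[[[0.074,-0.933,0,0,0,0.071],[0.074,-0.933,0,0,0,0.071]]]'

```text
clock: 23.15
tool_pos: [0.5099, 0.0949, 0.1071]
orientation: [-180.0, 0.0, -0.2]
force: [0.9, -0.4, -0.6]
opening: 0.0397
gripper_force: 30.0
```

Call:
step_arm --steps '[[[0.04,-0.935,0,0,0,0.071],[0.04,-0.935,0,0,0,0.071]]]'

```text
clock: 23.35
tool_pos: [0.5142, 0.1884, 0.107]
orientation: [180.0, 0.0, -2.3]
force: [2.6, 0.1, -0.2]
opening: 0.0396
gripper_force: 30.0
```

Call:
step_arm --steps '[[[0.007,-0.936,0,0,0,0.071],[0.007,-0.936,0,0,0,0.071],[0.007,-0.936,0,0,0,0.071],[0.007,-0.936,0,0,0,0.071]]]'

```text
clock: 23.75
tool_pos: [0.5183, 0.2805, 0.1063]
orientation: [179.9, 0.1, -4.2]
force: [0.2, -1.1, 0.0]
opening: 0.0399
gripper_force: 30.0
```

```bash
python3 - <<'E'
from h import *
s=loc()
plan(s,[(518.5,275.8,34.5,-4.5),(518.5,275.8,115,-4.5),(594,-385,115,-10.5)])
E
```

```text
t 23.75 pose [518.3 280.5 106.3] -4.2 F [ 0.2 -1.1  0. ] open 0.0399
bench ([372, 175], 681, -464, 70, 42, 8.5, 28, np.int32(275)) [ 38. 116. 110.]
bench ([347, 202], 595, -385, 71, 41, -10.7, 29, np.int32(273)) [78. 31. 24.]
bench ([384, 208], 576, -501, 70, 42, 6.5, 29, np.int32(274)) [ 39. 102.  49.]
bedframe ([110, 183], 57, 83, 48, 41, 0.8, 54, np.int32(173)) [100.  62.  34.]
bedframe ([136, 190], 47, -2, 71, 42, 1.9, 53, np.int32(303)) [134. 109.  65.]
4 x [0.006, 0.046, 0.718, 0.0, 0.0, 0.012] -> [518.5, 275.8, 34.5, -4.5]
4 x [0.0, -0.0, -0.805, 0.0, 0.0, -0.0] -> [518.5, 275.8, 115.0, -4.5]
2 x [0.182, 0.933, -0.0, 0.0, 0.0, 0.03] -> [529.3, 181.4, 115.0, -5.4]
2 x [0.196, 0.93, -0.0, 0.0, 0.0, 0.03] -> [540.1, 87.0, 115.0, -6.2]
2 x [0.209, 0.927, -0.0, 0.0, 0.0, 0.03] -> [550.9, -7.4, 115.0, -7.1]
2 x [0.223, 0.924, -0.0, 0.0, 0.0, 0.03] -> [561.6, -101.8, 115.0, -7.9]
2 x [0.237, 0.92, -0.0, 0.0, 0.0, 0.03] -> [572.4, -196.2, 115.0, -8.8]
2 x [0.251, 0.916, -0.0, 0.0, 0.0, 0.03] -> [583.2, -290.6, 115.0, -9.6]
4 x [0.264, 0.913, -0.0, 0.0, 0.0, 0.03] -> [594.0, -385.0, 115.0, -10.5]
```

Call:
step_arm --steps '[[[0.005,0.045,0.4,0,0,0.012],[0.005,0.045,0.65,0,0,0.012],[0.005,0.045,0.72,0,0,0.012],[0.005,0.045,0.72,0,0,0.012]]]'

```text
clock: 24.2
tool_pos: [0.5189, 0.2737, 0.0349]
orientation: [179.9, 0.1, -4.7]
force: [-0.3, 0.4, -0.4]
opening: 0.0396
gripper_force: 30.0
```

Call:
step_arm --steps '[[[0,0,0,0,0,0],[0,0,0,0,0,0],[0,0,0,0,0,0],[0,0,0,0,0,0],[0,0,0,0,0,0]]]' --jaw 90

```text
clock: 24.7
tool_pos: [0.5193, 0.2753, 0.0359]
orientation: [-180.0, -0.0, -4.6]
force: [-0.7, -0.4, -0.3]
opening: 0.0566
gripper_force: 0.0
```

Call:
step_arm --steps '[[[0,0,-0.3,0,0,0],[0,0,-0.8,0,0,0],[0,0,-0.8,0,0,0]]]'

```text
clock: 25.0
tool_pos: [0.5225, 0.2777, 0.1222]
orientation: [-179.6, -0.5, -4.5]
force: [0.0, 0.6, -0.3]
opening: 0.057
gripper_force: 0.0
```

Call:
step_arm --steps '[[[0.182,0.933,0,0,0,0.03],[0.182,0.933,0,0,0,0.03]]]' --jaw 0

```text
clock: 25.2
tool_pos: [0.5299, 0.1805, 0.1159]
orientation: [-179.9, -0.1, -5.3]
force: [0.3, -0.2, -0.8]
opening: 0.0676
gripper_force: 0.0
```

Call:
step_arm --steps '[[[0.196,0.93,0,0,0,0.03],[0.196,0.93,0,0,0,0.03]]]'

```text
clock: 25.4
tool_pos: [0.5404, 0.0846, 0.1158]
orientation: [-180.0, -0.0, -6.3]
force: [1.6, 0.4, 0.7]
opening: 0.0828
gripper_force: 0.0
```

Call:
step_arm --steps '[[[0.209,0.927,0,0,0,0.03],[0.209,0.927,0,0,0,0.03]]]'

```text
clock: 25.6
tool_pos: [0.5511, -0.0101, 0.1158]
orientation: [-180.0, -0.0, -7.2]
force: [0.8, 0.0, 0.1]
opening: 0.0874
gripper_force: 0.0
```

Call:
step_arm --steps '[[[0.223,0.924,0,0,0,0.03],[0.223,0.924,0,0,0,0.03],[0.223,0.924,0,0,0,0.03]]]'

```text
clock: 25.9
tool_pos: [0.5616, -0.1071, 0.1154]
orientation: [180.0, -0.0, -8.3]
force: [-0.3, 0.6, -0.6]
opening: 0.0875
gripper_force: 0.0
```

```bash
python3 - <<'E'
from h import *
s=loc()
plan(s,[(594.5,-385,95,-10.5),(594.5,-385,8,-10.5),(594.5,-385,108,-10.5),(601.6,184,108,-4.5)])
E
```

```text
t 25.9 pose [ 561.6 -107.1  115.4] -8.3 F [-0.3  0.6 -0.6] open 0.0875
bench ([372, 175], 681, -464, 70, 42, 9.6, 28, np.int32(274)) [ 44. 130. 123.]
bench ([347, 202], 594, -385, 71, 41, -11.3, 29, np.int32(282)) [89. 37. 29.]
bench ([384, 208], 577, -502, 70, 41, 4.8, 28, np.int32(282)) [ 45. 116.  56.]
bedframe ([108, 188], 46, 82, 71, 42, 0.0, 53, np.int32(314)) [116.  73.  40.]
bedframe ([131, 192], 46, 10, 69, 19, 3.4, 54, np.int32(108)) [151. 136.  82.]
bedframe ([104, 217], -44, 83, 70, 43, 1.1, 54, np.int32(322)) [84. 31. 23.]
bedframe ([131, 221], -47, -2, 70, 41, -0.2, 54, np.int32(307)) [152. 125.  84.]
2 x [0.242, 0.901, 0.068, 0.0, 0.0, 0.026] -> [572.6, -199.7, 108.6, -9.0]
2 x [0.254, 0.898, 0.068, 0.0, 0.0, 0.026] -> [583.5, -292.4, 101.8, -9.8]
4 x [0.265, 0.894, 0.068, 0.0, 0.0, 0.026] -> [594.5, -385.0, 95.0, -10.5]
4 x [0.0, -0.0, 0.87, 0.0, 0.0, -0.0] -> [594.5, -385.0, 8.0, -10.5]
1 x [0.0, -0.0, -0.5, 0.0, 0.0, -0.0] -> [594.5, -385.0, 58.0, -10.5]
3 x [0.0, -0.0, -0.5, 0.0, 0.0, -0.0] -> [594.5, -385.0, 108.0, -10.5]
2 x [-0.161, -0.935, -0.0, 0.0, 0.0, -0.035] -> [595.7, -290.2, 108.0, -9.5]
2 x [-0.145, -0.937, -0.0, 0.0, 0.0, -0.035] -> [596.9, -195.3, 108.0, -8.5]
2 x [-0.128, -0.94, -0.0, 0.0, 0.0, -0.035] -> [598.0, -100.5, 108.0, -7.5]
2 x [-0.112, -0.942, -0.0, 0.0, 0.0, -0.035] -> [599.2, -5.7, 108.0, -6.5]
2 x [-0.096, -0.944, -0.0, 0.0, 0.0, -0.035] -> [600.4, 89.2, 108.0, -5.5]
4 x [-0.079, -0.945, -0.0, 0.0, 0.0, -0.035] -> [601.6, 184.0, 108.0, -4.5]
```

Call:
step_arm --steps '[[[0.24,0.92,0.07,0,0,0.026],[0.24,0.92,0.07,0,0,0.026]]]'

```text
clock: 26.15
tool_pos: [0.5734, -0.1967, 0.1089]
orientation: [-180.0, -0.1, -8.6]
force: [0.7, -0.1, 0.1]
opening: 0.0874
gripper_force: 0.0
```

Call:
step_arm --steps '[[[0.254,0.91,0.07,0,0,0.026],[0.254,0.91,0.07,0,0,0.026]]]'

```text
clock: 26.35
tool_pos: [0.5844, -0.2917, 0.1015]
orientation: [180.0, -0.0, -9.5]
force: [0.8, 0.4, -0.2]
opening: 0.0875
gripper_force: 0.0
```

Call:
step_arm --steps '[[[0.265,0.9,0.07,0,0,0.026],[0.265,0.9,0.07,0,0,0.026],[0.265,0.9,0.07,0,0,0.026],[0.265,0.9,0.07,0,0,0.026]]]'

```text
clock: 26.75
tool_pos: [0.5948, -0.3841, 0.0936]
orientation: [-180.0, 0.1, -10.3]
force: [-0.1, 0.1, 0.1]
opening: 0.0876
gripper_force: 0.0
```

Call:
step_arm --steps '[[[0,0,0.4,0,0,0],[0,0,0.7,0,0,0],[0,0,0.87,0,0,0],[0,0,0.87,0,0,0],[0,0,0.87,0,0,0]]]'

```text
clock: 27.25
tool_pos: [0.5958, -0.3828, 0.0083]
orientation: [180.0, -0.0, -10.2]
force: [0.7, -0.1, -0.3]
opening: 0.0877
gripper_force: 0.0
```

Call:
step_arm --steps '[[[0,0,0,0,0,0],[0,0,0,0,0,0],[0,0,0,0,0,0],[0,0,0,0,0,0],[0,0,0,0,0,0],[0,0,0,0,0,0],[0,0,0,0,0,0],[0,0,0,0,0,0]]]' --jaw 255

```text
clock: 28.05
tool_pos: [0.5949, -0.3842, 0.0075]
orientation: [180.0, 0.0, -10.3]
force: [0.0, 0.1, 1.8]
opening: 0.0396
gripper_force: 30.0
```

Call:
step_arm --steps '[[[0,0,-0.3,0,0,0],[0,0,-0.7,0,0,0],[0,0,-1,0,0,0],[0,0,-1,0,0,0]]]'

```text
clock: 28.45
tool_pos: [0.5977, -0.3854, 0.1131]
orientation: [179.9, -0.5, -10.2]
force: [0.9, 0.0, 0.6]
opening: 0.0395
gripper_force: 30.0
```

Call:
step_arm --steps '[[[-0.161,-0.935,0,0,0,-0.035],[-0.161,-0.935,0,0,0,-0.035]]]'

```text
clock: 28.65
tool_pos: [0.595, -0.2887, 0.1067]
orientation: [-180.0, 0.0, -9.4]
force: [1.5, 0.9, -0.9]
opening: 0.04
gripper_force: 30.0
```

Call:
step_arm --steps '[[[-0.145,-0.937,0,0,0,-0.035],[-0.145,-0.937,0,0,0,-0.035]]]'

```text
clock: 28.85
tool_pos: [0.5959, -0.1925, 0.1068]
orientation: [-180.0, 0.0, -8.3]
force: [1.1, 0.3, -0.3]
opening: 0.0394
gripper_force: 30.0
```

Call:
step_arm --steps '[[[-0.128,-0.94,0,0,0,-0.035],[-0.128,-0.94,0,0,0,-0.035]]]'

```text
clock: 29.05
tool_pos: [0.5968, -0.0974, 0.107]
orientation: [-180.0, 0.0, -7.2]
force: [0.5, 0.1, -1.0]
opening: 0.04
gripper_force: 30.0
```

Call:
step_arm --steps '[[[-0.112,-0.942,0,0,0,-0.035],[-0.112,-0.942,0,0,0,-0.035]]]'

```text
clock: 29.25
tool_pos: [0.5977, -0.0025, 0.1071]
orientation: [-180.0, 0.0, -6.2]
force: [1.0, -1.4, -0.5]
opening: 0.04
gripper_force: 30.0
```

Call:
step_arm --steps '[[[-0.096,-0.944,0,0,0,-0.035],[-0.096,-0.944,0,0,0,-0.035]]]'

```text
clock: 29.45
tool_pos: [0.5984, 0.0924, 0.1071]
orientation: [180.0, 0.0, -5.2]
force: [1.1, -0.3, -0.3]
opening: 0.0403
gripper_force: 30.0
```

Call:
step_arm --steps '[[[-0.079,-0.945,0,0,0,-0.035],[-0.079,-0.945,0,0,0,-0.035],[-0.079,-0.945,0,0,0,-0.035],[-0.079,-0.945,0,0,0,-0.035]]]'

```text
clock: 29.85
tool_pos: [0.5992, 0.1861, 0.1066]
orientation: [180.0, 0.1, -4.1]
force: [-0.1, -1.1, -0.6]
opening: 0.0397
gripper_force: 30.0
```

```bash
python3 - <<'E'
from h import *
s=loc()
plan(s,[(601.6,184,34.5,-4.5)])
E
```

```text
t 29.85 pose [599.2 186.1 106.6] -4.1 F [-0.1 -1.1 -0.6] open 0.0397
bench ([372, 175], 681, -463, 69, 42, 9.4, 29, np.int32(261)) [ 41. 123. 116.]
bench ([384, 208], 577, -501, 69, 42, 4.0, 28, np.int32(279)) [ 42. 109.  53.]
bedframe ([104, 217], -44, 84, 69, 43, 1.4, 53, np.int32(319)) [59. 22. 16.]
bedframe ([131, 220], -47, -2, 70, 41, -1.3, 54, np.int32(319)) [112.  83.  55.]
4 x [0.026, 0.019, 0.721, 0.0, 0.0, 0.013] -> [601.6, 184.0, 34.5, -4.5]
```

Call:
step_arm --steps '[[[0.026,0.02,0.4,0,0,0.013],[0.026,0.02,0.65,0,0,0.013],[0.026,0.02,0.72,0,0,0.013],[0.026,0.02,0.72,0,0,0.013]]]'

```text
clock: 30.3
tool_pos: [0.6019, 0.1812, 0.0348]
orientation: [179.9, 0.1, -4.7]
force: [0.1, 0.1, -0.3]
opening: 0.0394
gripper_force: 30.0
```

Call:
step_arm --steps '[[[0,0,0,0,0,0],[0,0,0,0,0,0],[0,0,0,0,0,0],[0,0,0,0,0,0],[0,0,0,0,0,0]]]' --jaw 90

```text
clock: 30.8
tool_pos: [0.6024, 0.183, 0.0359]
orientation: [-180.0, -0.0, -4.6]
force: [-1.0, 0.4, -0.2]
opening: 0.0563
gripper_force: 0.0
```

Call:
step_arm --steps '[[[0,0,-0.3,0,0,0],[0,0,-0.8,0,0,0],[0,0,-0.8,0,0,0]]]'

```text
clock: 31.1
tool_pos: [0.6062, 0.1847, 0.1226]
orientation: [-179.7, -0.6, -4.5]
force: [1.0, 0.7, 0.3]
opening: 0.0569
gripper_force: 0.0
```

Call:
step_arm --steps '[[[-0.2,1,0,0,0,0],[-0.2,1,0,0,0,0],[-0.2,1,0,0,0,0]]]'

```text
clock: 31.4
tool_pos: [0.5719, 0.0809, 0.1156]
orientation: [180.0, 0.1, -4.8]
force: [1.8, 0.4, 0.4]
opening: 0.0569
gripper_force: 0.0
```

Call:
step_arm --steps '[[[-0.2,1,0,0,0,0],[-0.2,1,0,0,0,0],[-0.2,1,0,0,0,0]]]'

```text
clock: 31.7
tool_pos: [0.544, -0.017, 0.1155]
orientation: [180.0, 0.1, -4.8]
force: [0.8, 0.2, 0.6]
opening: 0.0565
gripper_force: 0.0
```

Call:
step_arm --steps '[[[-0.2,1,0,0,0,0],[-0.2,1,0,0,0,0],[-0.2,1,0,0,0,0],[-0.2,1,0,0,0,0]]]'

```text
clock: 32.1
tool_pos: [0.5182, -0.1123, 0.1157]
orientation: [-180.0, -0.0, -4.8]
force: [-0.1, 0.5, 0.5]
opening: 0.0567
gripper_force: 0.0
```

```bash
python3 - <<'E'
from h import *
s=loc('t1.png')
im,d=snap('top');P=cloud('top',d)
for r in rects(P,.05,.12,P[...,0]>.4,50): print(r[:8])
a=cv2.imread('pics/t1.png');cv2.imwrite('pics/t1c.png',cv2.resize(a[150:270,70:270],(0,0),fx=4,fy=4,interpolation=cv2.INTER_CUBIC))
plan(s,[(483.2,56,115,-5),(483.2,56,43,-5)])
E
```

```text
t 32.1 pose [ 518.2 -112.3  115.7] -4.8 F [-0.1  0.5  0.5] open 0.0567
bench ([372, 175], 681, -463, 70, 42, 9.7, 28, np.int32(270)) [ 43. 128. 121.]
bench ([384, 208], 577, -501, 70, 43, 4.7, 29, np.int32(292)) [ 44. 114.  55.]
bench ([214, 242], 465, 31, 104, 82, 86.6, 27, np.int32(645)) [90. 89. 86.]
bedframe ([108, 188], 46, 83, 71, 42, 0.3, 53, np.int32(315)) [113.  71.  39.]
bedframe ([135, 189], 47, -2, 71, 42, -1.2, 54, np.int32(263)) [149. 135.  82.]
bedframe ([164, 186], 65, -88, 40, 31, -89.7, 54, np.int32(122)) [91. 37. 28.]
bedframe ([130, 221], -47, -1, 70, 41, 0.0, 55, np.int32(263)) [151. 124.  83.]
bedframe ([101, 224], -67, 89, 69, 42, -0.1, 54, np.int32(320)) [84. 32. 24.]
([37, 127], 801, 592, 249, 156, -76.3, 60, np.int32(3578))
([355, 125], 832, -407, 215, 142, 84.9, 72, np.int32(2567))
([261, 139], 777, -113, 101, 72, 64.9, 76, np.int32(784))
([177, 140], 765, 145, 79, 75, 87.6, 90, np.int32(577))
([463, 156], 739, -739, 112, 80, -67.2, 71, np.int32(988))
([108, 188], 616, 352, 70, 40, -5.6, 54, np.int32(263))
([135, 189], 609, 267, 70, 42, -4.5, 54, np.int32(217))
([164, 186], 623, 178, 41, 30, -86.0, 54, np.int32(109))
([130, 221], 515, 276, 70, 37, -0.0, 54, np.int32(222))
([100, 224], 503, 367, 70, 41, -5.0, 54, np.int32(271))
([470, 241], 479, -749, 133, 124, 22.1, 55, np.int32(1625))
2 x [-0.245, -0.824, 0.004, 0.0, 0.0, 0.004] -> [500.7, -28.1, 115.4, -4.9]
4 x [-0.246, -0.823, 0.004, 0.0, 0.0, 0.004] -> [483.2, 56.0, 115.0, -5.0]
4 x [0.0, -0.0, 0.72, 0.0, 0.0, -0.0] -> [483.2, 56.0, 43.0, -5.0]
```

View pics/t1c.png

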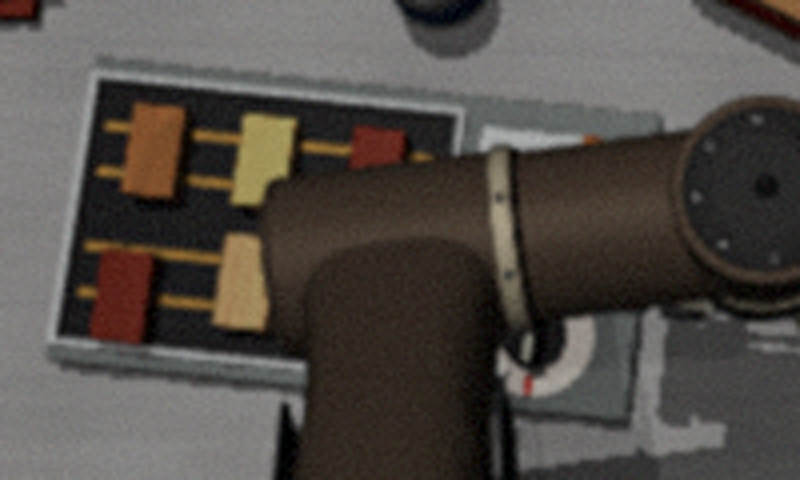

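The picture shows that the red block at (123,296) was knocked towards the near rim. It's now at (-67,89) in the bed frame, from (-45,85). The other four lie well. I'll regrasp it and re-centre it before touching the dial.

Call:
step_arm --steps '[[[-0.11,-0.95,0,0,0,0],[-0.11,-0.95,0,0,0,0],[-0.11,-0.95,0,0,0,0]]]'

```text
clock: 32.5
tool_pos: [0.5158, -0.0106, 0.1158]
orientation: [-180.0, -0.1, -4.3]
force: [0.3, -1.5, 0.2]
opening: 0.0563
gripper_force: 0.0
```

Call:
step_arm --steps '[[[-0.11,-0.95,0,0,0,0],[-0.11,-0.95,0,0,0,0],[-0.11,-0.95,0,0,0,0]]]'

```text
clock: 32.8
tool_pos: [0.5124, 0.0852, 0.1158]
orientation: [-179.9, -0.1, -4.3]
force: [0.4, -1.4, 0.9]
opening: 0.0568
gripper_force: 0.0
```

Call:
step_arm --steps '[[[-0.11,-0.95,0,0,0,0],[-0.11,-0.95,0,0,0,0],[-0.11,-0.95,0,0,0,0]]]'

```text
clock: 33.1
tool_pos: [0.5089, 0.1807, 0.1157]
orientation: [-179.9, -0.1, -4.3]
force: [0.1, -0.1, 1.5]
opening: 0.0566
gripper_force: 0.0
```

```bash
python3 - <<'E'
from h import *
s=loc()
im,d=snap('top');P=cloud('top',d)
for r in rects(P,.045,.065,(P[...,1]>.3)&(P[...,0]>.4)&(P[...,0]<.6),50):
    q=P[cv2.erode(r[8].astype(np.uint8),np.ones((3,3)))>0]; A=np.c_[q[:,:2]-q[:,:2].mean(0),np.ones(len(q))]
    print(r[:8],'slopes,z',np.linalg.lstsq(A,q[:,2],rcond=None)[0].round(4))
plan(s,[(503,367,115,-5),(503,367,35,-5)])
E
```

```text
t 33.1 pose [508.9 180.7 115.7] -4.3 F [ 0.1 -0.1  1.5] open 0.0566
bench ([372, 175], 681, -463, 70, 41, 9.8, 28, np.int32(264)) [ 39. 117. 111.]
bench ([384, 208], 577, -500, 70, 42, 5.0, 28, np.int32(289)) [ 40. 103.  49.]
bedframe ([164, 193], 46, -87, 70, 40, -0.8, 54, np.int32(295)) [75. 30. 22.]
2 x [-0.1, -0.927, 0.004, 0.0, 0.0, 0.012] -> [506.0, 273.8, 115.4, -4.7]
4 x [-0.105, -0.926, 0.004, 0.0, 0.0, 0.012] -> [503.0, 367.0, 115.0, -5.0]
4 x [0.0, -0.0, 0.8, 0.0, 0.0, -0.0] -> [503.0, 367.0, 35.0, -5.0]
```

Call:
step_arm --steps '[[[-0.1,-0.927,0,0,0,0],[-0.1,-0.927,0,0,0,0],[-0.1,-0.927,0,0,0,0]]]' --jaw 80

```text
clock: 33.5
tool_pos: [0.5065, 0.272, 0.1155]
orientation: [-179.9, -0.1, -4.5]
force: [-0.3, -0.2, 0.5]
opening: 0.06
gripper_force: 0.0
```

Call:
step_arm --steps '[[[-0.1,-0.91,0,0,0,0.01],[-0.1,-0.91,0,0,0,0.01],[-0.1,-0.91,0,0,0,0.01],[-0.1,-0.91,0,0,0,0.01],[-0.1,-0.91,0,0,0,0.01]]]'

```text
clock: 34.0
tool_pos: [0.5031, 0.3586, 0.1152]
orientation: [180.0, 0.0, -5.0]
force: [-1.2, -0.6, 0.6]
opening: 0.0602
gripper_force: 0.0
```

```bash
python3 - <<'E'
from h import *
o=get_obs();s=(*(np.array(o['tool_pos'])*1000),o['orientation'][2]);print(s)
plan(s,[(503,367,36,-5),(525.2,360.6,36,-4.5)])
E
```

```text
(np.float64(503.1097127729426), np.float64(358.63564407934786), np.float64(115.20180080657039), np.float64(-4.963319439431545))
4 x [-0.008, -0.083, 0.792, 0.0, 0.0, 0.001] -> [503.0, 367.0, 36.0, -5.0]
3 x [0.227, 0.044, -0.0, 0.0, 0.0, -0.017] -> [525.2, 360.6, 36.0, -4.5]
```

Call:
step_arm --steps '[[[-0.008,-0.083,0.3,0,0,0],[-0.008,-0.083,0.6,0,0,0],[-0.008,-0.083,0.79,0,0,0],[-0.008,-0.083,0.79,0,0,0],[-0.008,-0.083,0.79,0,0,0]]]'

```text
clock: 34.5
tool_pos: [0.5036, 0.3675, 0.037]
orientation: [180.0, -0.0, -5.0]
force: [0.6, 0.6, 0.2]
opening: 0.0599
gripper_force: 0.0
```

Call:
step_arm --steps '[[[0,0,0,0,0,0],[0,0,0,0,0,0],[0,0,0,0,0,0],[0,0,0,0,0,0],[0,0,0,0,0,0]]]' --jaw 255

```text
clock: 35.0
tool_pos: [0.5035, 0.3688, 0.0375]
orientation: [-180.0, -0.1, -4.9]
force: [-1.0, -0.7, 6.1]
opening: 0.0394
gripper_force: 30.0
```

Call:
step_arm --steps '[[[0,0,-0.2,0,0,0],[0,0,-0.2,0,0,0],[0.227,0.044,-0.2,0,0,-0.017],[0.227,0.044,-0.2,0,0,-0.017],[0.227,0.044,0,0,0,-0.017],[0.227,0.044,0,0,0,-0.017],[0.227,0.044,0,0,0,-0.017]]]'

```text
clock: 35.7
tool_pos: [0.5248, 0.3618, 0.0358]
orientation: [179.9, 0.1, -4.4]
force: [0.0, -0.1, -0.9]
opening: 0.0394
gripper_force: 30.0
```

Call:
step_arm --steps '[[[0,0,0,0,0,0],[0,0,0,0,0,0],[0,0,0,0,0,0],[0,0,0,0,0,0],[0,0,0,0,0,0]]]' --jaw 90

```text
clock: 36.2
tool_pos: [0.5254, 0.3622, 0.0366]
orientation: [-180.0, -0.0, -4.4]
force: [-0.2, 0.1, -0.4]
opening: 0.0566
gripper_force: 0.0
```

Call:
step_arm --steps '[[[0,0,-0.3,0,0,0],[0,0,-0.8,0,0,0],[0,0,-0.8,0,0,0]]]'

```text
clock: 36.5
tool_pos: [0.5286, 0.3649, 0.1236]
orientation: [-179.6, -0.4, -4.3]
force: [0.5, 0.8, 1.2]
opening: 0.0566
gripper_force: 0.0
```

Call:
step_arm --steps '[[[0,1,-0.3,0,0,0],[0,1,-0.3,0,0,0],[0,1,-0.3,0,0,0]]]'

```text
clock: 36.8
tool_pos: [0.5173, 0.259, 0.1485]
orientation: [-179.9, -0.1, -4.6]
force: [-0.1, 0.2, 0.6]
opening: 0.0564
gripper_force: 0.0
```

Call:
step_arm --steps '[[[0,1,0,0,0,0],[0,1,0,0,0,0],[0,1,0,0,0,0]]]'

```text
clock: 37.1
tool_pos: [0.5085, 0.1585, 0.1465]
orientation: [180.0, 0.1, -4.6]
force: [0.7, 0.9, 0.0]
opening: 0.0571
gripper_force: 0.0
```

Call:
step_arm --steps '[[[0,1,0,0,0,0],[0,1,0,0,0,0],[0,1,0,0,0,0]]]'

```text
clock: 37.4
tool_pos: [0.501, 0.0592, 0.1464]
orientation: [180.0, 0.0, -4.6]
force: [-0.2, 0.2, 0.3]
opening: 0.0567
gripper_force: 0.0
```

Call:
step_arm --steps '[[[0,1,0,0,0,0],[0,1,0,0,0,0],[0,1,0,0,0,0]]]'

```text
clock: 37.7
tool_pos: [0.4936, -0.0404, 0.1464]
orientation: [180.0, 0.0, -4.7]
force: [-0.2, -0.2, -0.5]
opening: 0.0566
gripper_force: 0.0
```

Call:
step_arm --steps '[[[0,1,0,0,0,0],[0,1,0,0,0,0],[0,1,0,0,0,0]]]'

```text
clock: 38.0
tool_pos: [0.4863, -0.14, 0.1463]
orientation: [180.0, 0.0, -4.7]
force: [-0.1, 1.7, -0.4]
opening: 0.0566
gripper_force: 0.0
```

Call:
step_arm --steps '[[[0,1,0,0,0,0],[0,1,0,0,0,0],[0,1,0,0,0,0],[0,1,0,0,0,0]]]'

```text
clock: 38.4
tool_pos: [0.4792, -0.2366, 0.1462]
orientation: [-180.0, 0.0, -4.6]
force: [-0.1, 0.3, -0.4]
opening: 0.0568
gripper_force: 0.0
```

```bash
python3 - <<'E'
from h import *
s=loc('t2.png')
im,d=snap('top');P=cloud('top',d)
for r in rects(P,.056,.08,(P[...,0]>.4)&(P[...,1]<.12)&(P[...,1]>-.1),20): print(r[:8])
a=cv2.imread('pics/t2.png');cv2.imwrite('pics/t2c.png',cv2.resize(a[150:270,70:270],(0,0),fx=4,fy=4,interpolation=cv2.INTER_CUBIC))
plan(s,[(483.2,56,115,-5),(483.2,56,43,-5)])
E
```

```text
t 38.4 pose [ 479.2 -236.6  146.2] -4.6 F [-0.1  0.3 -0.4] open 0.0568
bench ([371, 175], 681, -463, 71, 42, 10.9, 28, np.int32(278)) [ 44. 129. 123.]
bench ([384, 208], 577, -500, 71, 41, 6.7, 28, np.int32(287)) [ 45. 115.  56.]
bedframe ([109, 188], 46, 83, 70, 43, 0.5, 54, np.int32(319)) [114.  71.  39.]
bedframe ([136, 190], 47, -2, 72, 41, -0.7, 54, np.int32(313)) [150. 136.  82.]
bedframe ([163, 193], 46, -87, 71, 40, -0.1, 53, np.int32(307)) [93. 37. 29.]
bedframe ([103, 217], -45, 85, 70, 43, 1.0, 53, np.int32(325)) [83. 31. 23.]
bedframe ([131, 220], -47, -2, 70, 42, 1.4, 54, np.int32(322)) [148. 122.  82.]
([251, 136], 786, -76, 84, 43, 1.5, 75, np.int32(235))
([188, 144], 758, 110, 43, 8, -19.2, 68, np.int32(31))
2 x [-0.065, -0.973, 0.104, 0.0, 0.0, 0.005] -> [480.5, -139.0, 135.8, -4.7]
2 x [-0.067, -0.973, 0.104, 0.0, 0.0, 0.005] -> [481.9, -41.5, 125.4, -4.9]
4 x [-0.069, -0.973, 0.104, 0.0, 0.0, 0.005] -> [483.2, 56.0, 115.0, -5.0]
4 x [0.0, -0.0, 0.72, 0.0, 0.0, -0.0] -> [483.2, 56.0, 43.0, -5.0]
```

View pics/t2c.png

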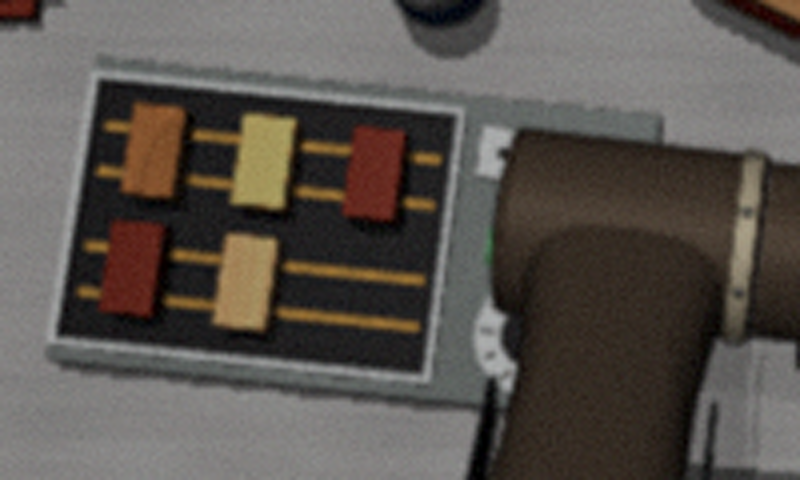

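All five lie flat inside the rim: brown (153,150), yellow (265,160), red (375,172), red (133,268) and pale (247,282). Now the dial: click 0 → 5, which is 150° clockwise.

Call:
step_arm --steps '[[[-0.065,-0.973,0.1,0,0,0],[-0.065,-0.973,0.1,0,0,0],[-0.065,-0.973,0.1,0,0,0]]]'

```text
clock: 38.8
tool_pos: [0.4802, -0.1332, 0.1363]
orientation: [-180.0, -0.0, -4.1]
force: [1.1, -0.9, -0.1]
opening: 0.0567
gripper_force: 0.0
```

Call:
step_arm --steps '[[[-0.065,-0.973,0.1,0,0,0],[-0.065,-0.973,0.1,0,0,0],[-0.065,-0.973,0.1,0,0,0]]]'

```text
clock: 39.1
tool_pos: [0.4814, -0.0358, 0.1265]
orientation: [-180.0, -0.0, -4.0]
force: [-0.3, 0.7, -0.3]
opening: 0.0567
gripper_force: 0.0
```

Call:
step_arm --steps '[[[-0.065,-0.973,0.1,0,0,0],[-0.065,-0.973,0.1,0,0,0],[-0.065,-0.973,0.1,0,0,0],[-0.065,-0.973,0.1,0,0,0],[-0.065,-0.973,0.1,0,0,0]]]'

```text
clock: 39.6
tool_pos: [0.4819, 0.0566, 0.1166]
orientation: [180.0, 0.0, -4.4]
force: [-0.2, 0.2, 0.2]
opening: 0.0568
gripper_force: 0.0
```

```bash
python3 - <<'E'
from h import *
o=get_obs();s=(*(np.array(o['tool_pos'])*1000),o['orientation'][2]);print(s)
plan(s,[(483.2,56,38,-4.7)])
E
```

```text
(np.float64(481.93070421305555), np.float64(56.5590647249346), np.float64(116.56123894548459), np.float64(-4.3688774205842815))
4 x [0.013, 0.005, 0.786, 0.0, 0.0, 0.012] -> [483.2, 56.0, 38.0, -4.7]
```

Call:
step_arm --steps '[[[0.013,0.005,0.35,0,0,0.01],[0.013,0.005,0.6,0,0,0.01],[0.013,0.005,0.75,0,0,0.01],[0.013,0.005,0.78,0,0,0.01],[0.013,0.005,0.78,0,0,0.01],[0.013,0.005,0.78,0,0,0.01]]]'

```text
clock: 40.2
tool_pos: [0.4841, 0.0557, 0.0394]
orientation: [-180.0, -0.1, -4.7]
force: [0.3, -0.7, 0.1]
opening: 0.0569
gripper_force: 0.0
```

Call:
step_arm --steps '[[[0,0,0,0,0,0],[0,0,0,0,0,0],[0,0,0,0,0,0],[0,0,0,0,0,0],[0,0,0,0,0,0],[0,0,0,0,0,0],[0,0,0,0,0,0],[0,0,0,0,0,0]]]' --jaw 255

```text
clock: 41.0
tool_pos: [0.4835, 0.0561, 0.0385]
orientation: [-180.0, -0.0, -4.7]
force: [-1.8, 3.3, 1.2]
opening: 0.0144
gripper_force: 30.0
```

Call:
step_arm --steps '[[[0,0,0,0,0,0.2],[0,0,0,0,0,0.4],[0,0,0,0,0,0.6],[0,0,0,0,0,0.8],[0,0,0,0,0,0.873],[0,0,0,0,0,0.873]]]'

```text
clock: 41.6
tool_pos: [0.4834, 0.0559, 0.0385]
orientation: [180.0, 0.0, -29.8]
force: [-1.0, 1.6, 1.9]
opening: 0.0152
gripper_force: 29.9
```

```bash
python3 - <<'E'
from h import *
o=get_obs();print({k:np.round(o[k],3) for k in('tool_pos','orientation','force','moment','opening')})
E
```

```text
{'tool_pos': array([0.483, 0.056, 0.038]), 'orientation': array([ 1.79996e+02,  4.00000e-03, -2.97520e+01]), 'force': array([-0.994,  1.587,  1.887]), 'moment': array([ 0.618,  0.471, -0.014]), 'opening': np.float64(0.015)}
```

Call:
step_arm --steps '[[[0,0,0,0,0,0.2],[0,0,0,0,0,0.4],[0,0,0,0,0,0.6],[0,0,0,0,0,0.8],[0,0,0,0,0,0.873],[0,0,0,0,0,0.873]]]'

```text
clock: 42.2
tool_pos: [0.4832, 0.0557, 0.0385]
orientation: [180.0, 0.0, -54.7]
force: [-2.2, 0.1, 1.8]
opening: 0.0146
gripper_force: 29.9
```

Call:
step_arm --steps '[[[0,0,0,0,0,0.2],[0,0,0,0,0,0.4],[0,0,0,0,0,0.6],[0,0,0,0,0,0.8],[0,0,0,0,0,0.873],[0,0,0,0,0,0.873]]]'

```text
clock: 42.8
tool_pos: [0.483, 0.0557, 0.0385]
orientation: [180.0, -0.0, -79.7]
force: [-3.1, 1.3, 3.6]
opening: 0.0148
gripper_force: 30.0
```

Call:
step_arm --steps '[[[0,0,0,0,0,0.2],[0,0,0,0,0,0.4],[0,0,0,0,0,0.6],[0,0,0,0,0,0.8],[0,0,0,0,0,0.873],[0,0,0,0,0,0.873]]]'

```text
clock: 43.4
tool_pos: [0.4828, 0.0557, 0.0385]
orientation: [179.9, -0.0, -104.7]
force: [-5.0, 1.8, 6.1]
opening: 0.0146
gripper_force: 30.0
```

Call:
step_arm --steps '[[[0,0,0,0,0,0.2],[0,0,0,0,0,0.4],[0,0,0,0,0,0.6],[0,0,0,0,0,0.8],[0,0,0,0,0,0.873],[0,0,0,0,0,0.873]]]'

```text
clock: 44.0
tool_pos: [0.4826, 0.0558, 0.0385]
orientation: [180.0, -0.1, -129.7]
force: [-6.7, 2.8, 7.4]
opening: 0.0148
gripper_force: 30.0
```

Call:
step_arm --steps '[[[0,0,0,0,0,0.2],[0,0,0,0,0,0.4],[0,0,0,0,0,0.6],[0,0,0,0,0,0.8],[0,0,0,0,0,0.873],[0,0,0,0,0,0.873],[0,0,0,0,0,0.873]]]'

```text
clock: 44.7
tool_pos: [0.4825, 0.056, 0.0385]
orientation: [180.0, -0.1, -154.6]
force: [-6.7, 4.3, 8.2]
opening: 0.0148
gripper_force: 30.0
```

Call:
step_arm --steps '[[[0,0,0,0,0,0],[0,0,0,0,0,0],[0,0,0,0,0,0],[0,0,0,0,0,0],[0,0,0,0,0,0]]]' --jaw 90

```text
clock: 45.2
tool_pos: [0.4835, 0.0558, 0.0384]
orientation: [-180.0, -0.0, -154.8]
force: [0.3, 0.4, 0.3]
opening: 0.0488
gripper_force: 0.0
```

Call:
step_arm --steps '[[[0,0,-0.3,0,0,0],[0,0,-0.8,0,0,0],[0,0,-1,0,0,0],[0,0,-1,0,0,0]]]'

```text
clock: 45.6
tool_pos: [0.4855, 0.0567, 0.142]
orientation: [-180.0, 0.4, -154.7]
force: [0.2, -0.5, -0.8]
opening: 0.0566
gripper_force: 0.0
```

```bash
python3 - <<'E'
from h import *
o=get_obs();s=(*(np.array(o['tool_pos'])*1000),o['orientation'][2]);print(s)
plan(s,[(530,300,140,-94.5),(618.5,13,120,-94.5)])
im,d=snap('side','s1.png')
P=cloud('side',d);m=(np.hypot(P[...,0]-.483,P[...,1]-.056)<.06)&(P[...,2]>.02)&(P[...,2]<.08)
v,u=np.where(m);print(u.min(),u.max(),v.min(),v.max())
E
```

```text
(np.float64(485.52630405737983), np.float64(56.7074074674314), np.float64(141.95489015966572), np.float64(-154.7341611077529))
3 x [-0.48, 0.67, 0.007, 0.0, 0.0, -0.701] -> [500.4, 137.8, 141.3, -134.7]
3 x [-0.681, 0.465, 0.007, 0.0, 0.0, -0.701] -> [515.2, 218.9, 140.7, -114.6]
5 x [-0.799, 0.202, 0.007, 0.0, 0.0, -0.701] -> [530.0, 300.0, 140.0, -94.5]
3 x [0.931, -0.369, 0.067, 0.0, 0.0, -0.0] -> [559.5, 204.3, 133.3, -94.5]
3 x [0.931, -0.369, 0.067, 0.0, 0.0, -0.0] -> [589.0, 108.7, 126.7, -94.5]
5 x [0.931, -0.369, 0.067, 0.0, 0.0, -0.0] -> [618.5, 13.0, 120.0, -94.5]
169 211 189 216
```

Call:
step_arm --steps '[[[-0.48,0.67,0,0,0,-0.7],[-0.48,0.67,0,0,0,-0.7],[-0.48,0.67,0,0,0,-0.7],[-0.48,0.67,0,0,0,-0.7]]]'

```text
clock: 46.05
tool_pos: [0.4975, 0.1373, 0.1369]
orientation: [180.0, -0.2, -134.6]
force: [-0.7, 0.4, -1.0]
opening: 0.0569
gripper_force: 0.0
```

Call:
step_arm --steps '[[[-0.68,0.465,0,0,0,-0.7],[-0.68,0.465,0,0,0,-0.7],[-0.68,0.465,0,0,0,-0.7],[-0.68,0.465,0,0,0,-0.7]]]'

```text
clock: 46.45
tool_pos: [0.5125, 0.2177, 0.1372]
orientation: [179.9, -0.1, -114.7]
force: [-0.1, -0.4, -0.5]
opening: 0.0568
gripper_force: 0.0
```

Call:
step_arm --steps '[[[-0.8,0.2,0,0,0,-0.7],[-0.8,0.2,0,0,0,-0.7],[-0.8,0.2,0,0,0,-0.7],[-0.8,0.2,0,0,0,-0.7],[-0.8,0.2,0,0,0,-0.7]]]'

```text
clock: 46.95
tool_pos: [0.5279, 0.2977, 0.138]
orientation: [179.9, -0.0, -94.9]
force: [0.1, -0.0, 0.3]
opening: 0.0564
gripper_force: 0.0
```

```bash
python3 - <<'E'
from h import *
s=loc('t3.png')
im,d=snap('top');P=cloud('top',d)
for r in rects(P,.054,.08,(P[...,0]>.4)&(P[...,0]<.66)&(P[...,1]<.12)&(P[...,1]>-.1),20): print(r[:8])
plan(s,[(618.5,13,120,-94.5),(618.5,13,46,-94.5)])
a=cv2.imread('pics/t3.png');cv2.imwrite('pics/t3c.png',cv2.resize(a[160:260,170:250],(0,0),fx=6,fy=6,interpolation=cv2.INTER_CUBIC))
E
```

```text
t 46.95 pose [527.9 297.7 138. ] -94.9 F [ 0.1 -0.   0.3] open 0.0564
bench ([372, 175], 681, -464, 71, 42, 9.8, 28, np.int32(273)) [ 38. 115. 109.]
bench ([384, 208], 577, -502, 70, 42, 5.9, 28, np.int32(286)) [ 39. 102.  49.]
bedframe ([136, 190], 47, -2, 71, 42, 0.5, 54, np.int32(308)) [128.  99.  59.]
bedframe ([163, 193], 46, -88, 71, 41, -0.9, 54, np.int32(309)) [81. 32. 25.]
bedframe ([131, 220], -47, -2, 70, 42, -0.0, 54, np.int32(320)) [54. 39. 26.]
([218, 189], 617, 13, 29, 19, 1.7, 71, np.int32(65))
([202, 233], 483, 56, 43, 15, 28.5, 62, np.int32(72))
2 x [0.92, -0.381, 0.06, 0.0, 0.0, -0.004] -> [558.1, 202.8, 132.0, -94.8]
2 x [0.921, -0.379, 0.06, 0.0, 0.0, -0.004] -> [588.3, 107.9, 126.0, -94.6]
4 x [0.922, -0.377, 0.06, 0.0, 0.0, -0.004] -> [618.5, 13.0, 120.0, -94.5]
4 x [-0.0, 0.0, 0.74, 0.0, 0.0, -0.0] -> [618.5, 13.0, 46.0, -94.5]
```

View pics/t3c.png

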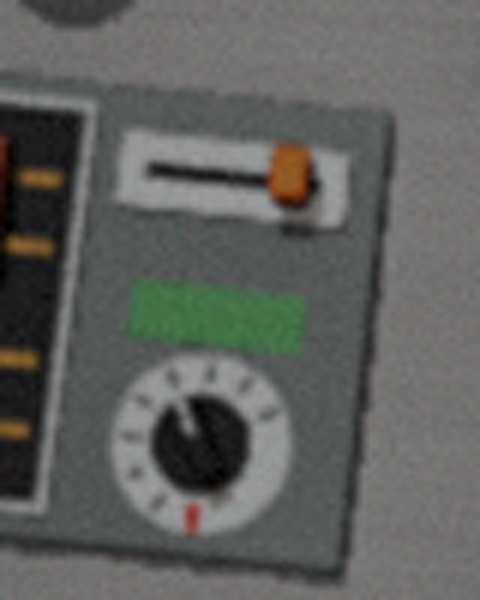

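The dial pointer at (182,395) points at the fifth tick clockwise, (173,380), from the red mark (192,518). The slide is at (290,172). Now I'll grip the slide across and push it home.

Call:
step_arm --steps '[[[0.92,-0.38,0.06,0,0,0],[0.92,-0.38,0.06,0,0,0],[0.92,-0.38,0.06,0,0,0]]]'

```text
clock: 47.35
tool_pos: [0.5589, 0.199, 0.1321]
orientation: [179.9, -0.1, -95.0]
force: [-0.7, 0.9, 0.1]
opening: 0.0566
gripper_force: 0.0
```

Call:
step_arm --steps '[[[0.92,-0.38,0.06,0,0,0],[0.92,-0.38,0.06,0,0,0],[0.92,-0.38,0.06,0,0,0]]]'

```text
clock: 47.65
tool_pos: [0.5895, 0.1043, 0.1261]
orientation: [179.9, -0.0, -95.0]
force: [0.4, 0.4, -0.1]
opening: 0.0567
gripper_force: 0.0
```

Call:
step_arm --steps '[[[0.92,-0.38,0.06,0,0,0],[0.92,-0.38,0.06,0,0,0],[0.92,-0.38,0.06,0,0,0],[0.92,-0.38,0.06,0,0,0],[0.92,-0.38,0.06,0,0,0]]]'

```text
clock: 48.15
tool_pos: [0.6195, 0.0148, 0.1206]
orientation: [-180.0, 0.0, -94.7]
force: [0.2, 0.8, -0.4]
opening: 0.0568
gripper_force: 0.0
```

```bash
python3 - <<'E'
from h import *
o=get_obs();s=(*(np.array(o['tool_pos'])*1000),o['orientation'][2]);print(s)
plan(s,[(617.7,12.5,46,-94.5),(617.7+5.3,12.5+67,46,-94.5)])
E
```

```text
(np.float64(619.4856663954029), np.float64(14.825153577746727), np.float64(120.6195493788844), np.float64(-94.67928304684025))
4 x [0.025, 0.016, 0.746, 0.0, 0.0, -0.006] -> [617.7, 12.5, 46.0, -94.5]
4 x [-0.672, -0.0, -0.0, 0.0, 0.0, -0.0] -> [623.0, 79.5, 46.0, -94.5]
```

Call:
step_arm --steps '[[[0.025,0.016,0.3,0,0,0],[0.025,0.016,0.55,0,0,0],[0.025,0.016,0.7,0,0,0],[0.025,0.016,0.74,0,0,0],[0.025,0.016,0.74,0,0,0]]]'

```text
clock: 48.65
tool_pos: [0.6177, 0.0133, 0.0463]
orientation: [180.0, -0.0, -94.5]
force: [-0.8, -0.4, 0.3]
opening: 0.0563
gripper_force: 0.0
```

Call:
step_arm --steps '[[[0,0,0,0,0,0],[0,0,0,0,0,0],[0,0,0,0,0,0],[0,0,0,0,0,0],[0,0,0,0,0,0],[0,0,0,0,0,0]]]' --jaw 255

```text
clock: 49.25
tool_pos: [0.6179, 0.0124, 0.047]
orientation: [-180.0, 0.0, -94.6]
force: [-2.7, 0.9, 6.3]
opening: 0.0279
gripper_force: 30.0
```

Call:
step_arm --steps '[[[-0.1,0,0,0,0,0],[-0.2,0,0,0,0,0],[-0.3,0,0,0,0,0],[-0.4,0,0,0,0,0],[-0.5,0,0,0,0,0],[-0.58,0,0,0,0,0],[-0.62,0,0,0,0,0],[-0.64,0,0,0,0,0],[-0.64,0,0,0,0,0],[-0.64,0,0,0,0,0]]]'

```text
clock: 50.25
tool_pos: [0.6229, 0.0763, 0.047]
orientation: [180.0, 0.0, -94.6]
force: [-3.7, 1.3, 6.0]
opening: 0.0282
gripper_force: 30.0
```

Call:
step_arm --steps '[[[-0.01,0,0,0,0,0],[-0.02,0,0,0,0,0],[-0.02,0,0,0,0,0],[-0.02,0,0,0,0,0]]]'

```text
clock: 50.65
tool_pos: [0.6231, 0.0779, 0.047]
orientation: [180.0, -0.0, -94.6]
force: [-3.9, -0.7, 6.6]
opening: 0.0276
gripper_force: 30.0
```

Not at the stop yet, so I'll push a little more and watch the y force.

Call:
step_arm --steps '[[[-0.01,0,0,0,0,0],[-0.02,0,0,0,0,0],[-0.02,0,0,0,0,0]]]'

```text
clock: 50.95
tool_pos: [0.6232, 0.0794, 0.047]
orientation: [180.0, -0.1, -94.6]
force: [-2.3, -3.6, 6.6]
opening: 0.0277
gripper_force: 30.0
```

Call:
step_arm --steps '[[[-0.01,0,0,0,0,0],[-0.015,0,0,0,0,0],[-0.015,0,0,0,0,0]]]'

```text
clock: 51.25
tool_pos: [0.6231, 0.0795, 0.047]
orientation: [179.9, -0.2, -94.6]
force: [-2.0, -9.5, 6.4]
opening: 0.028
gripper_force: 30.0
```

The reaction force has risen to 9.5 N, so the slide is at its stop. I'll release, withdraw and check.

Call:
step_arm --steps '[[[0,0,0,0,0,0],[0,0,0,0,0,0],[0,0,0,0,0,0],[0,0,0,0,0,0],[0,0,0,0,0,0]]]' --jaw 90

```text
clock: 51.75
tool_pos: [0.6235, 0.0819, 0.0464]
orientation: [180.0, 0.0, -94.6]
force: [0.6, -0.3, 0.3]
opening: 0.0561
gripper_force: 0.0
```

Call:
step_arm --steps '[[[0,0,-0.3,0,0,0],[0,0,-0.8,0,0,0],[0,0,-1,0,0,0],[0,0,-1,0,0,0]]]'

```text
clock: 52.15
tool_pos: [0.6258, 0.0825, 0.1508]
orientation: [-179.6, 0.2, -94.6]
force: [0.1, 0.4, -0.4]
opening: 0.0569
gripper_force: 0.0
```

Call:
step_arm --steps '[[[1,0.2,-0.3,0,0,0],[1,0.2,-0.3,0,0,0],[1,0.2,-0.3,0,0,0]]]'

```text
clock: 52.45
tool_pos: [0.5943, -0.0196, 0.1775]
orientation: [-180.0, 0.0, -94.7]
force: [0.3, 0.5, -0.4]
opening: 0.0565
gripper_force: 0.0
```

Call:
step_arm --steps '[[[1,0.2,0,0,0,0],[1,0.2,0,0,0,0],[1,0.2,0,0,0,0]]]'

```text
clock: 52.75
tool_pos: [0.5653, -0.1181, 0.1756]
orientation: [179.9, -0.0, -94.8]
force: [0.3, 0.0, -0.3]
opening: 0.0567
gripper_force: 0.0
```

Call:
step_arm --steps '[[[1,0.2,0,0,0,0],[1,0.2,0,0,0,0],[1,0.2,0,0,0,0],[1,0.2,0,0,0,0]]]'

```text
clock: 53.15
tool_pos: [0.5391, -0.2133, 0.1756]
orientation: [179.9, 0.0, -94.8]
force: [-0.0, 0.3, 0.2]
opening: 0.0565
gripper_force: 0.0
```

Call:
step_arm --steps '[[[1,0.2,0,0,0,0],[1,0.2,0,0,0,0],[1,0.2,0,0,0,0],[1,0.2,0,0,0,0]]]'

```text
clock: 53.55
tool_pos: [0.5117, -0.3104, 0.1758]
orientation: [180.0, 0.0, -94.7]
force: [0.0, 0.3, -0.6]
opening: 0.0566
gripper_force: 0.0
```

```bash
python3 - <<'E'
from h import *
s=loc('t4.png')
im,d=snap('top');P=cloud('top',d)
for r in rects(P,.054,.12,(P[...,0]>.4)&(P[...,0]<.8)&(P[...,1]<.2)&(P[...,1]>-.2),20): print(r[:8])
a=cv2.imread('pics/t4.png');cv2.imwrite('pics/t4c.png',cv2.resize(a[120:270,70:330],(0,0),fx=3,fy=3,interpolation=cv2.INTER_CUBIC))
E
```

```text
t 53.55 pose [ 511.7 -310.4  175.8] -94.7 F [ 0.   0.3 -0.6] open 0.0566
bench ([371, 169], 696, -461, 41, 39, -81.7, 29, np.int32(121)) [ 49. 137. 130.]
bedframe ([108, 188], 46, 84, 71, 41, -0.2, 54, np.int32(310)) [121.  76.  42.]
bedframe ([136, 190], 46, -1, 70, 42, -0.5, 54, np.int32(313)) [155. 140.  85.]
bedframe ([163, 193], 46, -87, 71, 41, 0.8, 54, np.int32(308)) [96. 39. 30.]
bedframe ([103, 217], -46, 86, 70, 42, -0.8, 54, np.int32(325)) [86. 32. 24.]
bedframe ([131, 220], -47, -2, 70, 44, -0.7, 54, np.int32(323)) [153. 126.  85.]
([177, 140], 763, 144, 79, 74, -84.7, 90, np.int32(562))
([262, 141], 778, -114, 101, 72, 63.6, 76, np.int32(646))
([161, 185], 625, 191, 20, 12, -19.6, 56, np.int32(21))
([196, 187], 623, 80, 27, 21, -0.7, 71, np.int32(68))
([164, 193], 605, 179, 60, 35, -6.1, 56, np.int32(83))
([202, 233], 483, 56, 44, 15, 25.1, 63, np.int32(75))
```

View pics/t4c.png

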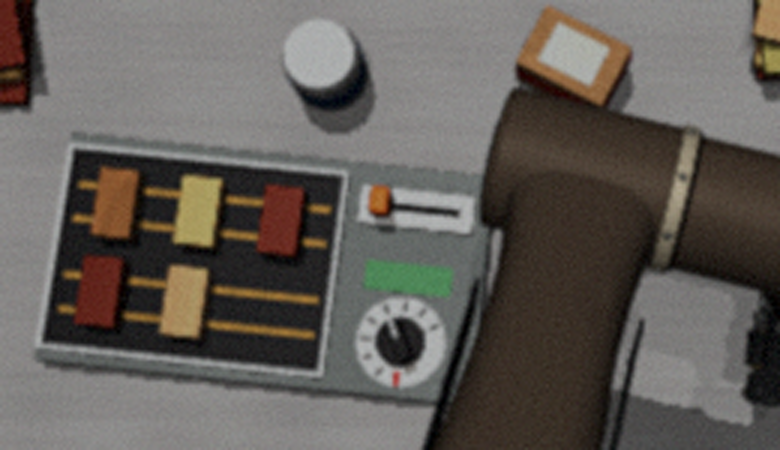

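The picture shows all five blocks flat on the bed, the dial at 5 (pointer at (393,325)), the slide home at (380,200), and the tin and screw box unmoved. Handing in.

```bash
python3 -c "
from plant import *
print(close_job())"
```

```text
the job is handed in; nothing more can be done
None
```

The job is handed in: all five blocks lie flat inside the bed's rim, the dial stands at click 5, and the start slide is home against its stop; the tin, screw box and green/turquoise decoys were not touched.

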